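Sterilise the forceps under the ultraviolet lamp

TASK

Take the lid off the steriliser, lay all the forceps from the worktop inside the tray and set the lid fully home on it again. Then pull the lamp knob out until it clicks, leave the lamp on for at least ten seconds, and push the knob fully back in; the lamp must never be on while the lid is not in place. Leave the forceps shut in the steriliser and the other things on the worktop where they are.

Things in the scene. Friction and masses are not known exactly. Their poses are not given: they have to be found in the camera images.
- forceps_1: fine steel forceps lying flat (127 mm long, 15 mm wide, 7 mm high, 18 g); origin at the middle of the underside, own y runs along the length, z up; take them across the 15 mm width. May be absent: two to four of the forceps are there
- forceps_2: fine steel forceps lying flat (123 mm long, 15 mm wide, 7 mm high, 18 g); origin at the middle of the underside, own y runs along the length, z up; take them across the 15 mm width. May be absent: two to four of the forceps are there
- forceps_3: fine steel forceps lying flat (108 mm long, 15 mm wide, 7 mm high, 18 g); origin at the middle of the underside, own y runs along the length, z up; take them across the 15 mm width. May be absent: two to four of the forceps are there
- forceps_4: fine steel forceps lying flat (123 mm long, 15 mm wide, 7 mm high, 18 g); origin at the middle of the underside, own y runs along the length, z up; take them across the 15 mm width. May be absent: two to four of the forceps are there
- steriliser: ultraviolet steriliser, fixed to the worktop: a low grey tray with a steel floor, 162 x 172 mm outside, rim 42 mm above the worktop, and beside it a grey console 120 mm (own x) by 70 mm (own y), 60 mm high, its centre 140 mm from the tray's centre toward own -y, with the lamp knob on top. Origin under the tray's centre, at worktop height, z up
- tray_floor (a point): centre of the inner floor of the steriliser's tray, 10 mm above the worktop, axes as the steriliser's. Inside, the tray measures 150 mm along this frame's x and 160 mm along its y; its walls are 6 mm thick and rise 32 mm above this floor
- lid: loose grey sheet-metal lid, 177 mm (own x) by 187 mm (own y), about 0.3 kg, closed on the tray at the start; origin at the centre of its lower edge, z up. A 12 mm deep skirt drops over the outside of the tray's rim with 3.5 mm play all round; fully home the plate rests on the rim, the lid's origin is 20 mm above tray_floor and lid x lies along tray x (either way round)
- lid_handle (a point): middle of the lid's black bar handle, 52 mm above the lid's origin; the bar runs along the lid's y, 90 mm long, 14 x 14 mm in section, with 28 mm free below it between two posts 76 mm apart. The worktop to the left of the forceps (x 0.36 to 0.55, y 0.12 to 0.33) is free for laying the lid aside
- lamp_knob (a joint): travel of the push-pull lamp switch, m: 0 = pushed fully in (lamp off), 0.018 = pulled straight up out to its stop (lamp on). A sprung detent holds it at both ends: it takes about 6 N to move it off either end, and past mid-travel it snaps to the other end by itself; it does not turn
- knob_head (a point): centre of the black round knob head on the console (upright cylinder, 32 mm diameter, 20 mm high, on a 12 mm stem); pushed in, its underside is 8 mm above the console's top and this centre is 78 mm above the worktop; it moves up with the knob
- petri_dish: bystander: 60 mm glass dish, 12 mm high; origin at the centre of its underside
- specimen_cup: bystander: clear cup with a red lid, 68 mm across, 72 mm high; origin at the centre of its underside
- beaker: bystander: glass beaker, 45 mm across, 50 mm high; origin at the centre of its underside
- vial_rack: bystander: wooden rack of capped vials, 48 x 112 x 65 mm; origin at the centre of its underside

How it is judged:
By the outcome, as a careful person would: the job done as asked, in the order asked, and still so for the second after the job is handed in, with the robot touching nothing.
Of forceps_1, forceps_2, forceps_3, forceps_4 only 2 to 4 are there at a start; the rules pass over those that are not, and their reading is None.
At some moment in a run one of forceps_1, forceps_2, forceps_3, forceps_4 may be knocked a few centimetres aside while the robot is not near it.
Once in a run the grip may slacken for a moment while it holds something.
It also fails if it takes over 210 s, if anything falls off the work surface, if the arm or the gripper's body presses on something with over 40 N, if the wrist force passes 120 N, or if a joint passes its speed limit or range.

ROBOT

A 7-joint arm with a two-finger parallel gripper is mounted at the origin on a cart in front of the work surface, level with it; the furniture and walls round the work are solid. World frame = base frame: x ahead of the robot, y to its left, z up, the work surface at z = 0. Lengths are in m, angles in rad, forces in N, time in s.
With the tool pointing down it reaches from about 0.4 to 0.9 m from the base axis. Payload 5.5 kg.
Tool frame: the origin (TCP) lies between the finger pads; the fingertips stand 22 mm ahead of it and the grasp point (between the pads) lies 3 mm ahead of it (bot.finger_overhang is the distance from the TCP to the fingertips, in m); z points along the fingers, y is the line along which they close (so a half turn about z gives the same grasp; the last joint's range is limited). The gripper opens to 85 mm and grips with 20 to 120 N. Pads are 22 mm wide; open, the fingers measure 114 mm over their backs; the gripper's body (76 mm by 85 mm) begins 54 mm behind the grasp point. The pads swing forward as they close: fully open they stand 13 mm farther back than shut.
Start: joints at [1.524, 0.501, -0.427, 1.55, 0.221, 1.138, -0.21], TCP at [0.198, -0.619, 0.253] pointing down, gripper open.
Joint ranges: [-2.88, 2.88], [-0.31, 2.03], [-1.54, 1.56], [0.2, 2.42], [-1.41, 4.55], [0.19, 2.02], [-2.57, 2.57]. Speed limits (rad/s): [2.57, 2.57, 3.14, 3.14, 3.14, 3.14, 3.14].

INTERFACE

Orientations are given as a rotation vector (axis times angle).
In Python, from cell import telemetry, optics, bot gives the robot as it stands.
- The arm moves only by the tool carry_out, never from a script. Its argument "moves" is a list of rows, each an object with "linear": the shift along the tool's x, y, z in cm, a list of three; "rot": the turn, a rotation vector about the tool's x, y, z in rad, a list of three; "jaw": the finger opening in cm, from 0 to 8.54. A call has 1 to 10 rows; each row shifts and turns the commanded pose from where the row before left it, along the tool's axes as they then stand; what a row does not reach is not made up. A row lasts 1/8 s, in which the tool goes at most 62.5 mm and 10.7 degrees, less where a joint would pass 70% of its speed; a pose out of reach is approached as far as the arm can. A call is refused whole if a number of a shift passes 6.25 or a number of a turn 0.188, either way. A call with a gripper value outside its range is refused whole. The fingers move at their own pace and stop on an object; "squeeze" is the grip in N (left out, the last holds). Time passes only in rows, so rows that do not move let the fingers close. It gives the time, the measured TCP pose, the force, the opening and the grip force at its end, in the units of the state.
- telemetry.sense(): the state, without advancing time (a new reading comes with each control period).
- optics.snapshot(name): name is "scene" or "top"; returns a dict with "img" (400x640x3 uint8, blue, green, red), "K" (3x3 intrinsics, pixels), "k1" (the pictures are not rectified: a ray, as slopes to the right and down, at radius r is drawn at 1 + k1 r^2 times it, then the intrinsics apply), "extrinsics" (4x4, takes a point from world to camera coordinates). Camera axes: x right, y down, z forward; pixel columns grow to the right and rows downward; lengths in m; the calibration is good to about 2 mm. A picture is of the moment at which its call begins. There is no depth.
- bot.job_done(): hands the job in; it is judged then, once.
Trained networks look in the newest picture that a camera, given by its name, has taken for a name from the list of things; names that differ only in an ending like _2 or _b are one class to them, and where a whole thing is asked for, a point or a joint stands for the part that bears it (a point fixed in the world has none). Each returns a list of dicts, best first, with "conf" (0 to 1); they miss things now and then, are a little off and sometimes report something else, mostly with a low value. They report only what shows in the picture. A call takes as long as a camera call.
- optics.boxes_of(camera, target): "xy" ([column, row] in pixels, amid what is visible of it).
- optics.silhouettes(camera, target): "region" (400x640 bool, what is visible of it) and "xy" ([column, row] in pixels, amid what is visible of it).
The state is a dict: "time_s": time; "joint_pos": joint angles; "dq": joint speeds; "joint_efforts": joint torques, N m; "position": TCP position; "tool_rot": TCP orientation; "contact_force": force on the tool from outside, world axes, zero at the start; "torque": the same for the moment, N m; "opening": finger opening in m; "finger_force": force on a finger pad.
Only numpy, scipy, OpenCV 4.12 (cv2) and the standard library are available. Lean on these libraries where they do the work, as an engineer would, in place of code of your own. Each camera call takes 0.05 s, during which the arm holds its last target. There are 200 camera calls.

## Working session

There is one attempt and no reset: what is moved stays moved. The work goes in short steps, Python scripts to look and compute and a tool call to move; the robot and the scene stay as the last step left them, time stands still between calls to the robot, and variables do not carry over. Pictures are saved under pics/ and viewed, at most 14 in all, crops included, and the job is handed in when it is done.

Besides the shell and the picture viewer there is one more tool, called after "Request:" as name(argument=value, ...), one argument or row to a line, values as JSON. carry_out: Moves the arm, as the interface text tells. Its arguments: {"type":"object","properties":{"moves":{"type":"array","items":{"type":"object","properties":{"linear":{"type":"array","items":{"type":"number"}},"rot":{"type":"array","items":{"type":"number"}},"jaw":{"type":"number"}}}},"squeeze":{"type":"number"}},"required":["moves"]}

```bash
ls; mkdir -p pics; python3 - <<'E'
from cell import telemetry, optics, bot
import cv2
s=telemetry.sense(); print(s)
for n in("scene","top"):
    d=optics.snapshot(n); cv2.imwrite(f"pics/{n}0.png",d["img"]); print(n,d["K"],d["k1"],d["extrinsics"])
E
```

```text
pics
{'time_s': 0.0, 'joint_pos': array([ 1.52419707,  0.50183899, -0.42678615,  1.55144109,  0.22082333,
        1.13827701, -0.21028552]), 'dq': array([-0.00101769,  0.00042647,  0.00077577,  0.00037278,  0.00026894,
        0.00092723,  0.0006095 ]), 'joint_efforts': array([-1.38071978e-04, -5.69508505e+01, -5.81642300e+00, -2.80943602e+01,
        1.05796076e-02,  1.19125337e-02,  1.25386072e-05]), 'position': array([ 0.19791773, -0.61846704,  0.25226811]), 'tool_rot': array([-3.10209529e+00, -4.84509657e-01,  3.88869272e-04]), 'contact_force': array([-0.59562271,  1.18433376,  0.00309321]), 'torque': array([-0.01705613,  0.04230161, -0.03972162]), 'finger_force': 0.0, 'opening': 0.08517099835804268}
scene [[398.7335817    0.         329.34643748]
 [  0.         398.7335817  200.00555438]
 [  0.           0.           1.        ]] -0.0824074023768292 [[-0.69482696 -0.71917486  0.00173538  0.33658094]
 [-0.34598363  0.33215287 -0.87747923  0.30480604]
 [ 0.63048459 -0.61029664 -0.4796115   0.46622702]
 [ 0.          0.          0.          1.        ]]
top [[437.23508229   0.         319.16354231]
 [  0.         437.23508229 197.19272283]
 [  0.           0.           1.        ]] -0.11271618692095407 [[ 0.02439871 -0.99970083  0.00171593 -0.14089997]
 [-0.99001314 -0.02440059 -0.13884737  0.62332807]
 [ 0.1388477   0.00168891 -0.99031231  1.08997036]
 [ 0.          0.          0.          1.        ]]
```

View pics/top0.png

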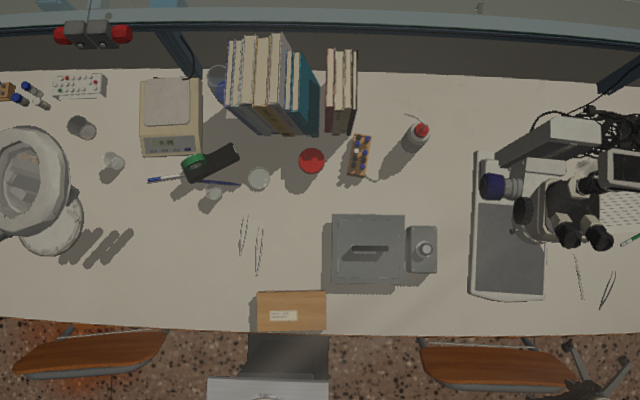

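View pics/scene0.png

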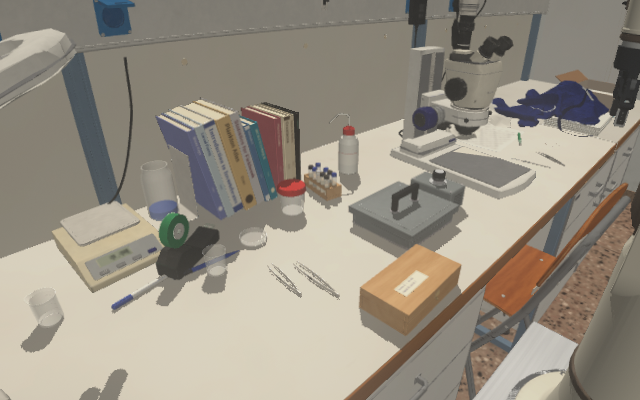

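The top view shows the lid at about (368,248), the knob at (425,249) and two forceps at (243,235) and (259,250). Two thin objects far right at (578,278) and (608,290) might be forceps too, so I'll measure and check them.

```bash
cat > h.py <<'E'
import numpy as np, cv2
from scipy.spatial.transform import Rotation as R
from cell import telemetry, optics, bot
def snap(n):
    return optics.snapshot(n)
def dist(d): return np.array([d["k1"],0,0,0,0.])
def unproj(d,px,z):
    p=cv2.undistortPoints(np.array(px,float).reshape(-1,1,2),d["K"],dist(d),None,None).reshape(-1,2)
    E=d["extrinsics"];Rm=E[:3,:3];c=-Rm.T@E[:3,3]
    v=np.c_[p,np.ones(len(p))]@Rm
    return c+v*((z-c[2])/v[:,2])[:,None]
def proj(d,P):
    E=d["extrinsics"];return cv2.projectPoints(np.array(P,float).reshape(-1,1,3),cv2.Rodrigues(E[:3,:3])[0],E[:3,3],d["K"],dist(d))[0].reshape(-1,2)
def rows(target,yaw,s=None):
    """difference to target TCP (tool down, tool y axis at yaw in world) : shift in tool axes cm and turn about tool z"""
    s=s or telemetry.sense();T=R.from_rotvec(s["tool_rot"])
    y=np.array([np.cos(yaw),np.sin(yaw),0]);z=np.array([0,0,-1.]);G=R.from_matrix(np.c_[np.cross(y,z),y,z])
    G=min((G,G*R.from_euler('z',np.pi)),key=lambda g:(T.inv()*g).magnitude())
    return T.inv().apply(np.array(target)-s["position"])*100,(T.inv()*G).as_rotvec()
def axis(mask,d,z):
    ys,xs=np.nonzero(mask);P=unproj(d,np.c_[xs,ys],z)[:,:2];m=P.mean(0);w,v=np.linalg.eigh(np.cov((P-m).T));a=v[:,1]
    t=(P-m)@a;return m,(t.min()+t.max())/2*a+m,np.arctan2(a[1],a[0]),np.ptp(t)
E
python3 - <<'E'
from h import *
d=snap("top");e=snap("scene")
for t in("forceps_1","steriliser","lid","lid_handle","lamp_knob","knob_head","petri_dish","beaker","specimen_cup","vial_rack"):
    for c,D in(("top",d),("scene",e)):
        for r in optics.silhouettes(c,t)[:6]:
            m,c0,a,L=axis(r["region"],D,0.0);print(t,c,round(r["conf"],2),np.round(r["xy"]),"n",r["region"].sum(),m.round(3),c0.round(3),"yaw",round(a,3),"L",round(L,3))
im=d["img"]
cv2.imwrite("pics/crop1.png",np.hstack([cv2.resize(im[200:300,225:345],None,fx=3.3,fy=3.3,interpolation=2),cv2.resize(im[200:300,325:445],None,fx=3.3,fy=3.3,interpolation=2)]))
E
```

```text
forceps_1 top 0.4 [255. 271.] n 7 [0.43  0.035] [0.43  0.036] yaw -2.952 L 0.008
forceps_1 scene 0.76 [321. 284.] n 229 [0.474 0.035] [0.477 0.035] yaw 3.108 L 0.109
forceps_1 scene 0.73 [289. 278.] n 141 [0.517 0.08 ] [0.517 0.079] yaw 3.018 L 0.088
forceps_1 scene 0.5 [250. 236.] n 431 [0.688 0.039] [0.689 0.038] yaw 2.669 L 0.075
steriliser top 0.92 [421. 250.] n 1531 [ 0.499 -0.401] [ 0.501 -0.401] yaw 3.105 L 0.127
steriliser top 0.64 [360. 157.] n 755 [ 0.751 -0.231] [ 0.752 -0.231] yaw 3.005 L 0.123
steriliser top 0.26 [366. 251.] n 5015 [ 0.497 -0.259] [ 0.497 -0.259] yaw 1.527 L 0.2
steriliser scene 0.91 [430. 194.] n 1785 [ 0.513 -0.365] [ 0.514 -0.37 ] yaw 1.766 L 0.433
steriliser scene 0.54 [216. 259.] n 647 [0.67  0.143] [0.671 0.143] yaw 2.67 L 0.112
lid top 0.86 [365. 248.] n 5006 [ 0.497 -0.258] [ 0.497 -0.259] yaw 1.476 L 0.207
lid scene 0.96 [404. 211.] n 3680 [ 0.528 -0.299] [ 0.53  -0.315] yaw 1.708 L 0.263
lid_handle top 0.91 [370. 252.] n 5016 [ 0.498 -0.258] [ 0.498 -0.259] yaw 1.475 L 0.208
lid_handle scene 0.57 [401. 210.] n 3669 [ 0.529 -0.298] [ 0.531 -0.31
[... 446 characters left out ...]
89 L 0.066
petri_dish scene 0.84 [253. 237.] n 412 [0.688 0.039] [0.688 0.039] yaw 2.663 L 0.071
beaker top 0.68 [214. 193.] n 266 [0.64  0.163] [0.64  0.163] yaw 1.063 L 0.054
beaker scene 0.89 [218. 261.] n 748 [0.67  0.143] [0.671 0.143] yaw 2.712 L 0.12
specimen_cup top 0.9 [313. 162.] n 561 [ 0.732 -0.102] [ 0.732 -0.102] yaw -2.861 L 0.077
specimen_cup scene 0.64 [291. 196.] n 852 [ 0.774 -0.142] [ 0.775 -0.143] yaw 2.482 L 0.206
vial_rack top 0.58 [358. 156.] n 764 [ 0.751 -0.232] [ 0.752 -0.232] yaw 2.994 L 0.122
vial_rack scene 0.69 [320. 184.] n 973 [ 0.782 -0.259] [ 0.791 -0.265] yaw 2.595 L 0.242
vial_rack scene 0.23 [215. 261.] n 633 [0.67  0.142] [0.672 0.142] yaw 2.718 L 0.111
```

View pics/crop1.png

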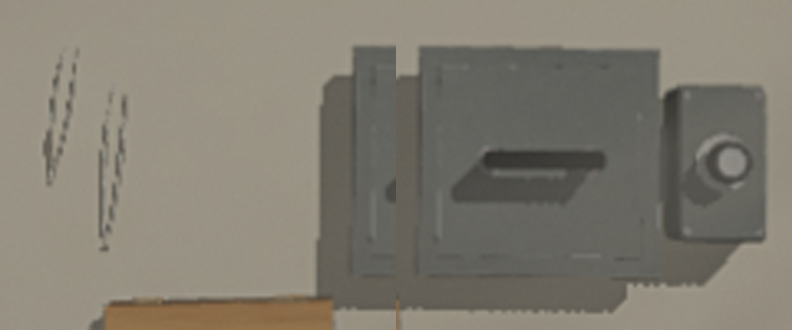

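The crop shows two slim forceps, the lid with its bar along y, and the console knob. I'll check the thin objects on the far right.

```bash
python3 - <<'E'
from h import *
d=snap("top");e=snap("scene")
im=d["img"];a=cv2.resize(im[240:320,540:640],(500,400),interpolation=2);b=cv2.resize(e["img"][140:180,505:575],(700,400),interpolation=2)[:,250:550]
cv2.imwrite("pics/crop2.png",np.hstack([a,b]))
print(unproj(d,[[575,257],[582,300],[600,308],[615,272]],0).round(3))
print(unproj(e,[[513,158],[550,165],[540,154],[566,165]],0).round(3))
# forceps dark pixels from top
g=cv2.cvtColor(im,cv2.COLOR_BGR2GRAY).astype(int);bg=cv2.medianBlur(g.astype(np.uint8),31).astype(int)
m=(bg-g>18);m2=np.zeros_like(m);m2[208:280,232:272]=m[208:280,232:272]
n,l=cv2.connectedComponents(cv2.dilate(m2.astype(np.uint8),np.ones((5,5))))
for i in range(1,n):
    k=(l==i)&m2
    if k.sum()>8: print(k.sum(),axis(k,d,0.004))
# lid corners: gray blob
print("corners lid", unproj(d,[[332,214],[405,215.5],[404,284.5],[332,283]],0.044).round(4))
print("handle", unproj(d,[[352,248.5],[388.5,248.5]],0.085).round(4)); print("knob",unproj(d,[[426,249]],0.088).round(4))
E
```

```text
[[ 0.483 -0.837  0.   ]
 [ 0.365 -0.855  0.   ]
 [ 0.342 -0.91   0.   ]
 [ 0.441 -0.96   0.   ]]
[[ 0.481 -0.829  0.   ]
 [ 0.373 -0.863  0.   ]
 [ 0.431 -0.935  0.   ]
 [ 0.335 -0.904  0.   ]]
117 (array([0.52113422, 0.07682876]), array([0.52616929, 0.07620273]), np.float64(3.0178943905773865), np.float64(0.10860668116061185))
121 (array([0.48184992, 0.03213135]), array([0.48284323, 0.03205887]), np.float64(3.0687460928063937), np.float64(0.12403375872312378))
corners lid [[ 0.5836 -0.1597  0.044 ]
 [ 0.5842 -0.3489  0.044 ]
 [ 0.4076 -0.3468  0.044 ]
 [ 0.4079 -0.1634  0.044 ]]
handle [[ 0.4953 -0.2096  0.085 ]
 [ 0.4972 -0.2998  0.085 ]]
knob [[ 0.4976 -0.3927  0.088 ]]
```

View pics/crop2.png

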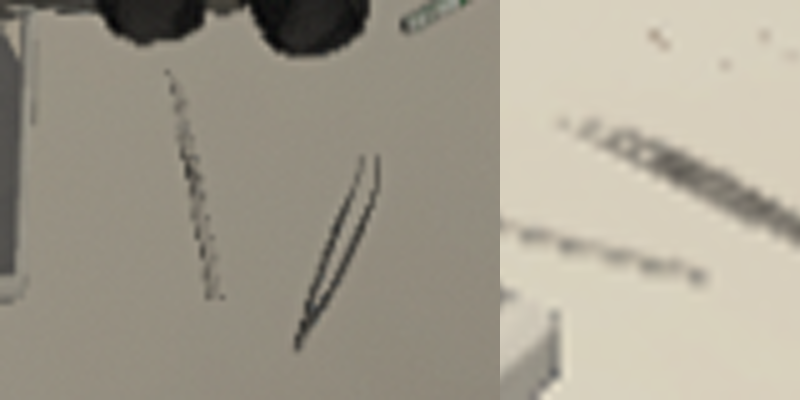

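The two far-right objects lie 0.93 m or more from the base, beyond reach, and the detectors don't call them forceps, so they are scenery. That leaves two forceps, 108 mm and about 124 mm long.

Measured points:

| Item | Position |
|---|---|
| Lid centre | (0.496, -0.255) |
| Knob | (0.498, -0.394), 139 mm from the lid centre, as specified |

I'll move above the lid handle.

```bash
python3 - <<'E'
from h import *
print(rows([.496,-.255,.20],0.012),bot.finger_overhang)
d=snap("top");print(unproj(d,[[257,292],[326,292]],0.07))
E
```

```text
(array([ 39.46123939, -25.59171852,   5.33319482]), array([ 7.74460871e-05, -2.46331231e-05, -1.27294577e+00])) 0.022
[[ 0.38224657  0.02239816  0.07      ]
 [ 0.38692409 -0.14826929  0.07      ]]
```

Request:
carry_out(
  moves=[
    {"linear": [4, -2.5, 0.5]},
    {"linear": [4, -2.5, 0.5]},
    {"linear": [4, -2.5, 0.5]},
    {"linear": [4, -2.5, 0.5]},
    {"linear": [4, -2.5, 0.5]},
    {"linear": [4, -2.5, 0.5]},
    {"linear": [4, -2.6, 0.5]},
    {"linear": [4, -2.6, 0.5]},
    {"linear": [4, -2.7, 0.6]},
    {"linear": [3.5, -2.7, 0.7]},
  ],
)

```text
invalid input
```

Request:
carry_out(
  moves=[
    {"rot": [0, 0, -0.17]},
    {"rot": [0, 0, -0.17]},
    {"rot": [0, 0, -0.17]},
    {"rot": [0, 0, -0.17]},
    {"rot": [0, 0, -0.17]},
    {"rot": [0, 0, -0.17]},
    {"rot": [0, 0, -0.17]},
    {"rot": [0, 0, -0.083]},
    {},
    {},
  ],
  squeeze=100,
)

```text
invalid input
```

```bash
python3 - <<'E'
from h import *
print(rows([.496,-.255,.084],0.012)); s=telemetry.sense();print(s["position"],s["joint_pos"],s["time_s"])
e=snap("scene");cv2.imwrite("pics/s1.png",e["img"])
E
```

```text
(array([ 39.46029062, -25.59032736,  16.93254348]), array([ 4.20591608e-05, -4.28578621e-05, -1.27294760e+00]))
[ 0.19820748 -0.61903887  0.25330552] [ 1.52420076  0.50090559 -0.42701363  1.5504044   0.22078646  1.13829781
 -0.21028303] 1.35
```

View pics/s1.png

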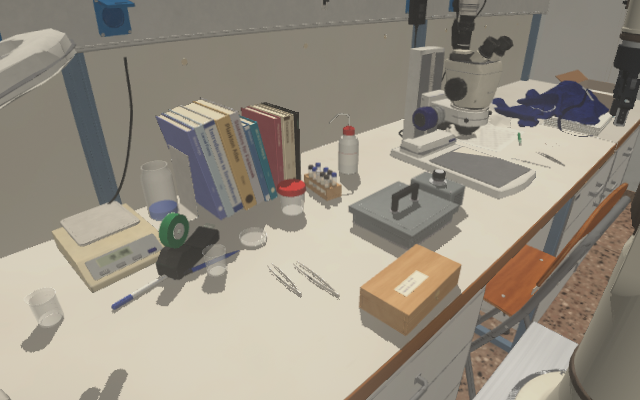

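The call was refused and nothing moved, so every row probably needs all its fields.

Request:
carry_out(
  moves=[
    {"linear": [4, -2.5, 0.5], "rot": [0, 0, 0], "jaw": 8.5},
    {"linear": [4, -2.5, 0.5], "rot": [0, 0, 0], "jaw": 8.5},
    {"linear": [4, -2.5, 0.5], "rot": [0, 0, 0], "jaw": 8.5},
    {"linear": [4, -2.5, 0.5], "rot": [0, 0, 0], "jaw": 8.5},
    {"linear": [4, -2.5, 0.5], "rot": [0, 0, 0], "jaw": 8.5},
    {"linear": [4, -2.5, 0.5], "rot": [0, 0, 0], "jaw": 8.5},
    {"linear": [4, -2.6, 0.5], "rot": [0, 0, 0], "jaw": 8.5},
    {"linear": [4, -2.6, 0.5], "rot": [0, 0, 0], "jaw": 8.5},
    {"linear": [4, -2.7, 0.6], "rot": [0, 0, 0], "jaw": 8.5},
    {"linear": [3.5, -2.7, 0.7], "rot": [0, 0, 0], "jaw": 8.5},
  ],
  squeeze=100,
)

```text
time_s: 2.65
position: [0.4977, -0.2535, 0.2005]
tool_rot: [3.103, 0.485, 0.002]
contact_force: [-0.1, 0.3, 0.8]
opening: 0.0852
finger_force: 0.0
```

```bash
python3 - <<'E'
from h import *
print(rows([.496,-.255,.2],0.012)); s=telemetry.sense();print(s["position"],s["joint_pos"],s["time_s"])
E
```

```text
(array([-0.20673847,  0.09625223,  0.05220098]), array([ 1.21201993e-03, -3.68059992e-04, -1.27262464e+00]))
[ 0.49767436 -0.2534522   0.20052329] [ 0.88045457  0.42288625 -0.57415439  1.8315162   0.27445212  0.965538
 -1.07168196] 2.65
```

Request:
carry_out(
  moves=[
    {"linear": [0, 0, 0], "rot": [0, 0, 0.17], "jaw": 8.5},
    {"linear": [0, 0, 0], "rot": [0, 0, 0.17], "jaw": 8.5},
    {"linear": [0, 0, 0], "rot": [0, 0, 0.17], "jaw": 8.5},
    {"linear": [0, 0, 0], "rot": [0, 0, 0.17], "jaw": 8.5},
    {"linear": [0, 0, 0], "rot": [0, 0, 0.17], "jaw": 8.5},
    {"linear": [0, 0, 0], "rot": [0, 0, 0.17], "jaw": 8.5},
    {"linear": [0, 0, 0], "rot": [0, 0, 0.17], "jaw": 8.5},
    {"linear": [0, 0, 0], "rot": [0, 0, 0.17], "jaw": 8.5},
    {"linear": [0, 0, 0], "rot": [0, 0, 0.17], "jaw": 8.5},
    {"linear": [0, 0, 0], "rot": [0, 0, 0.17], "jaw": 8.5},
  ],
)

```text
time_s: 3.9
position: [0.4961, -0.255, 0.2001]
tool_rot: [-2.409, 2.016, 0.001]
contact_force: [0.5, 0.7, -1.4]
opening: 0.085
finger_force: 0.0
```

Request:
carry_out(
  moves=[
    {"linear": [0, 0, 0], "rot": [0, 0, 0.17], "jaw": 6},
    {"linear": [0, 0, 0], "rot": [0, 0, 0], "jaw": 6},
    {"linear": [0, 0, 0], "rot": [0, 0, 0], "jaw": 6},
  ],
)

```text
time_s: 4.28
position: [0.4953, -0.2525, 0.1967]
tool_rot: [2.304, -2.132, -0.015]
contact_force: [-0.6, -0.7, 0.5]
opening: 0.0602
finger_force: 0.0
```

```bash
python3 - <<'E'
from h import *
print(rows([.496,-.255,.084],0.012)); s=telemetry.sense();print(s["position"],s["joint_pos"],s["time_s"])
E
```

```text
(array([ 0.31627819, -0.13947779, 11.26822096]), array([0.00805172, 0.0053326 , 0.06550491]))
[ 0.49529772 -0.25251437  0.19670562] [ 0.2842746   0.37304044  0.17254862  1.85280865 -0.07916525  0.931927
 -2.57104424] 4.275
```

Joint 7 is at its stop because the turn sense is the opposite of what I assumed. I'll go back the other way, with an equivalent half turn.

Request:
carry_out(
  moves=[
    {"linear": [0, 0, 0], "rot": [0, 0, -0.18], "jaw": 6},
    {"linear": [0, 0, 0], "rot": [0, 0, -0.18], "jaw": 6},
    {"linear": [0, 0, 0], "rot": [0, 0, -0.18], "jaw": 6},
    {"linear": [0, 0, 0], "rot": [0, 0, -0.18], "jaw": 6},
    {"linear": [0, 0, 0], "rot": [0, 0, -0.18], "jaw": 6},
    {"linear": [0, 0, 0], "rot": [0, 0, -0.18], "jaw": 6},
    {"linear": [0, 0, 0], "rot": [0, 0, -0.18], "jaw": 6},
    {"linear": [0, 0, 0], "rot": [0, 0, -0.18], "jaw": 6},
    {"linear": [0, 0, 0], "rot": [0, 0, -0.18], "jaw": 6},
    {"linear": [0, 0, 0], "rot": [0, 0, -0.18], "jaw": 6},
  ],
)

```text
time_s: 5.52
position: [0.4944, -0.2547, 0.1973]
tool_rot: [-3.098, -0.481, 0.009]
contact_force: [-0.7, 0.9, 0.0]
opening: 0.06
finger_force: 0.0
```

Request:
carry_out(
  moves=[
    {"linear": [0, 0, 0], "rot": [0, 0, -0.18], "jaw": 6},
    {"linear": [0, 0, 0], "rot": [0, 0, -0.18], "jaw": 6},
    {"linear": [0, 0, 0], "rot": [0, 0, -0.18], "jaw": 6},
    {"linear": [0, 0, 0], "rot": [0, 0, -0.18], "jaw": 6},
    {"linear": [0, 0, 0], "rot": [0, 0, -0.18], "jaw": 6},
    {"linear": [0, 0, 0], "rot": [0, 0, -0.18], "jaw": 6},
    {"linear": [0, 0, 0], "rot": [0, 0, -0.18], "jaw": 6},
    {"linear": [0, 0, 0], "rot": [0, 0, 0], "jaw": 6},
    {"linear": [0, 0, 0], "rot": [0, 0, 0], "jaw": 6},
  ],
)

```text
time_s: 6.65
position: [0.4943, -0.2549, 0.1972]
tool_rot: [-2.23, -2.2, 0.003]
contact_force: [0.3, -0.7, -0.5]
opening: 0.0599
finger_force: 0.0
```

```bash
python3 - <<'E'
from h import *
print(rows([.496,-.255,.084],0.012)); s=telemetry.sense();print(s["position"],s["joint_pos"],s["time_s"])
E
```

```text
(array([-0.0587013 ,  0.25655406, 11.31732855]), array([-0.00721866, -0.00469284, -0.02550742]))
[ 0.49425923 -0.25491014  0.19719046] [ 0.77148116  0.40275999 -0.4271053   1.83585677  0.1982762   0.95372355
  0.24432673] 6.65
```

Request:
carry_out(
  moves=[
    {"linear": [0, 0.2, 2.5], "rot": [-0.007, -0.005, -0.025], "jaw": 5},
    {"linear": [0, 0, 3], "rot": [0, 0, 0], "jaw": 5},
    {"linear": [0, 0, 3], "rot": [0, 0, 0], "jaw": 5},
    {"linear": [0, 0, 1.8], "rot": [0, 0, 0], "jaw": 5},
    {"linear": [0, 0, 1], "rot": [0, 0, 0], "jaw": 5},
    {"linear": [0, 0, 0], "rot": [0, 0, 0], "jaw": 5},
  ],
)

```text
time_s: 7.4
position: [0.4961, -0.2541, 0.0836]
tool_rot: [-2.203, -2.238, 0.002]
contact_force: [-0.2, -0.5, 0.9]
opening: 0.0499
finger_force: 0.0
```

Request:
carry_out(
  moves=[
    {"linear": [0, 0, 0], "rot": [0, 0, 0], "jaw": 3},
    {"linear": [0, 0, 0], "rot": [0, 0, 0], "jaw": 2},
    {"linear": [0, 0, 0], "rot": [0, 0, 0], "jaw": 0},
    {"linear": [0, 0, 0], "rot": [0, 0, 0], "jaw": 0},
    {"linear": [0, 0, 0], "rot": [0, 0, 0], "jaw": 0},
    {"linear": [0, 0, 0], "rot": [0, 0, 0], "jaw": 0},
  ],
  squeeze=110,
)

```text
time_s: 8.15
position: [0.497, -0.2545, 0.085]
tool_rot: [2.203, 2.238, -0.002]
contact_force: [0.8, 0.8, 6.2]
opening: 0.012
finger_force: 107.6
```

Request:
carry_out(
  moves=[
    {"linear": [0, 0, -0.5], "rot": [0, 0, 0], "jaw": 0},
    {"linear": [0, 0, -0.8], "rot": [0, 0, 0], "jaw": 0},
    {"linear": [0, 0, -1], "rot": [0, 0, 0], "jaw": 0},
    {"linear": [0, 0, -1.2], "rot": [0, 0, 0], "jaw": 0},
    {"linear": [0, 0, -1.2], "rot": [0, 0, 0], "jaw": 0},
    {"linear": [0, 0, -0.8], "rot": [0, 0, 0], "jaw": 0},
    {"linear": [0, 0, 0], "rot": [0, 0, 0], "jaw": 0},
  ],
)

```text
time_s: 9.02
position: [0.4967, -0.2544, 0.1397]
tool_rot: [2.203, 2.238, -0.002]
contact_force: [-0.5, 0.1, -2.2]
opening: 0.0121
finger_force: 107.5
```

```bash
python3 - <<'E'
from h import *
print(rows([.455,.228,.14],0.012)); s=telemetry.sense();print(s["position"],s["joint_pos"],s["time_s"],s["torque"])
E
```

```text
(array([48.30378857, -3.40741378, -0.11061753]), array([-8.58450390e-05,  1.65647177e-03,  3.79540353e-03]))
[ 0.4966993  -0.25444061  0.13969085] [ 0.74673325  0.47798765 -0.40555106  1.87955273  0.24994611  0.83291189
  0.22833309] 9.025 [-0.00456233 -0.00626026  0.04313365]
```

Request:
carry_out(
  moves=[
    {"linear": [2, -0.2, 0], "rot": [0, 0, 0], "jaw": 0},
    {"linear": [3.5, -0.3, 0], "rot": [0, 0, 0], "jaw": 0},
    {"linear": [3.5, -0.3, 0], "rot": [0, 0, 0], "jaw": 0},
    {"linear": [3.5, -0.3, 0], "rot": [0, 0, 0], "jaw": 0},
    {"linear": [3.5, -0.2, 0], "rot": [0, 0, 0], "jaw": 0},
    {"linear": [3.5, -0.2, 0], "rot": [0, 0, 0], "jaw": 0},
    {"linear": [3.5, -0.2, 0], "rot": [0, 0, 0], "jaw": 0},
    {"linear": [3.5, -0.2, 0], "rot": [0, 0, 0], "jaw": 0},
    {"linear": [3.5, -0.2, 0], "rot": [0, 0, 0], "jaw": 0},
    {"linear": [3.5, -0.2, 0], "rot": [0, 0, 0], "jaw": 0},
  ],
)

```text
time_s: 10.28
position: [0.4663, 0.0826, 0.1381]
tool_rot: [-2.201, -2.239, 0.004]
contact_force: [0.6, -0.1, -2.5]
opening: 0.0121
finger_force: 107.4
```

Request:
carry_out(
  moves=[
    {"linear": [3.5, -0.3, 0], "rot": [0, 0, 0], "jaw": 0},
    {"linear": [3.5, -0.3, 0], "rot": [0, 0, 0], "jaw": 0},
    {"linear": [3.5, -0.3, 0], "rot": [0, 0, 0], "jaw": 0},
    {"linear": [2.8, -0.2, 0], "rot": [0, 0, 0], "jaw": 0},
    {"linear": [1.5, 0, 0], "rot": [0, 0, 0], "jaw": 0},
    {"linear": [0, 0, 0], "rot": [0, 0, 0], "jaw": 0},
    {"linear": [0, 0, 0], "rot": [0, 0, 0], "jaw": 0},
  ],
)

```text
time_s: 11.15
position: [0.4544, 0.2268, 0.1381]
tool_rot: [-2.205, -2.238, 0.005]
contact_force: [-0.2, -0.4, -2.5]
opening: 0.0121
finger_force: 107.4
```

```bash
python3 - <<'E'
from h import *
print(rows([.455,.228,.06],0.012)); s=telemetry.sense();print(s["position"],s["joint_pos"],s["time_s"],s["torque"],s["contact_force"])
d=snap("top");cv2.imwrite("pics/t2.png",d["img"])
E
```

```text
(array([0.13753121, 0.08215085, 7.80464096]), array([-0.00229407,  0.00214487,  0.00268976]))
[0.45437558 0.22678255 0.13805086] [-0.06464593  0.42882249 -0.54587796  1.99510905  0.30624194  0.80094851
 -0.7719808 ] 11.15 [-0.01438159  0.0111635  -0.01090465] [-0.23364259 -0.37614851 -2.51770481]
```

View pics/t2.png

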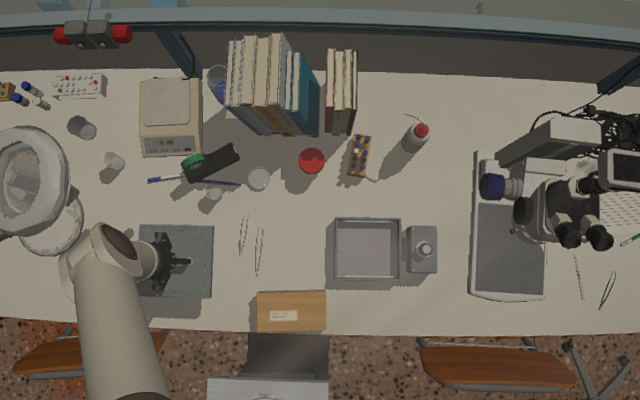

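The tray is open at about (367,250), the lid hangs level at (180,261), and both forceps are unmoved at (243,235) and (259,250). Lowering the lid.

Request:
carry_out(
  moves=[
    {"linear": [0, 0, 1.5], "rot": [0, 0, 0], "jaw": 0},
    {"linear": [0, 0, 1.8], "rot": [0, 0, 0], "jaw": 0},
    {"linear": [0, 0, 1.8], "rot": [0, 0, 0], "jaw": 0},
    {"linear": [0, 0, 1.5], "rot": [0, 0, 0], "jaw": 0},
    {"linear": [0, 0, 0.8], "rot": [0, 0, 0], "jaw": 0},
    {"linear": [0, 0, 0.4], "rot": [0, 0, 0], "jaw": 0},
    {"linear": [0, 0, 0.2], "rot": [0, 0, 0], "jaw": 0},
    {"linear": [0, 0, 0.2], "rot": [0, 0, 0], "jaw": 0},
    {"linear": [0, 0, 0], "rot": [0, 0, 0], "jaw": 0},
  ],
)

```text
time_s: 12.32
position: [0.4546, 0.2282, 0.0567]
tool_rot: [-2.204, -2.239, 0.002]
contact_force: [-0.6, -0.2, -3.3]
opening: 0.0122
finger_force: 107.4
```

Request:
carry_out(
  moves=[
    {"linear": [0, 0, 0.15], "rot": [0, 0, 0], "jaw": 0},
    {"linear": [0, 0, 0.1], "rot": [0, 0, 0], "jaw": 0},
    {"linear": [0, 0, 0], "rot": [0, 0, 0], "jaw": 0},
  ],
)

```text
time_s: 12.7
position: [0.4547, 0.2283, 0.055]
tool_rot: [2.203, 2.239, -0.002]
contact_force: [-2.5, -1.2, 8.4]
opening: 0.012
finger_force: 109.0
```

Request:
carry_out(
  moves=[
    {"linear": [0, 0, 0], "rot": [0, 0, 0], "jaw": 3},
    {"linear": [0, 0, 0], "rot": [0, 0, 0], "jaw": 5},
    {"linear": [0, 0, 0], "rot": [0, 0, 0], "jaw": 5},
    {"linear": [0, 0, -2], "rot": [0, 0, 0], "jaw": 5},
    {"linear": [0, 0, -4], "rot": [0, 0, 0], "jaw": 5},
    {"linear": [0, 0, -4], "rot": [0, 0, 0], "jaw": 5},
    {"linear": [0, 0, 0], "rot": [0, 0, 0], "jaw": 5},
  ],
)

```text
time_s: 13.58
position: [0.4567, 0.2295, 0.1569]
tool_rot: [2.202, 2.237, 0.007]
contact_force: [-0.6, -0.1, -1.2]
opening: 0.0498
finger_force: 0.0
```

```bash
cat >> h.py <<'E'
def forceps(d,box=(208,285,220,290),z=0.004):
    g=cv2.cvtColor(d["img"],cv2.COLOR_BGR2GRAY);bg=cv2.medianBlur(g,31).astype(int)
    m=bg-g>18;m2=np.zeros_like(m);r0,r1,c0,c1=box;m2[r0:r1,c0:c1]=m[r0:r1,c0:c1]
    n,l=cv2.connectedComponents(cv2.dilate(m2.astype(np.uint8),np.ones((5,5))))
    for i in range(1,n):
        k=(l==i)&m2
        if k.sum()>20:
            m,c,a,L=axis(k,d,z);a=(a+np.pi/2)%np.pi-np.pi/2;print(k.sum(),m.round(4),c.round(4),"yaw",round(a,3),"L",round(L,4))
E
python3 - <<'E'
from h import *
d=snap("top");forceps(d)
s=telemetry.sense();print(s["position"],s["joint_pos"],s["time_s"])
print(rows([.524,.0766,.10],np.pi/2-.124,s))
print("tray",unproj(d,[[334,219],[399,219],[399,280],[334,280]],.042).round(4))
E
```

```text
118 [0.5214 0.0768] [0.5262 0.0762] yaw -0.125 L 0.1086
126 [0.4816 0.0321] [0.4828 0.032 ] yaw -0.075 L 0.124
[0.45559613 0.22857533 0.15512583] [-0.04944308  0.4043385  -0.56441955  1.98286364  0.28980796  0.83161997
 -0.75901012] 13.625
(array([-15.30238815,   6.59498216,   5.52155749]), array([ 1.37574710e-03,  1.05487139e-03, -1.43127779e+00]))
tray [[ 0.571  -0.1652  0.042 ]
 [ 0.5749 -0.3336  0.042 ]
 [ 0.4187 -0.3343  0.042 ]
 [ 0.4154 -0.1684  0.042 ]]
```

Request:
carry_out(
  moves=[
    {"linear": [-4, 1.7, 0], "rot": [0, 0, 0], "jaw": 2.8},
    {"linear": [-4, 1.7, 0], "rot": [0, 0, 0], "jaw": 2.8},
    {"linear": [-4, 1.7, 1], "rot": [0, 0, 0], "jaw": 2.8},
    {"linear": [-3.3, 1.5, 2], "rot": [0, 0, 0], "jaw": 2.8},
    {"linear": [0, 0, 1], "rot": [0, 0, 0], "jaw": 2.8},
  ],
)

```text
time_s: 14.25
position: [0.5224, 0.072, 0.1112]
tool_rot: [-2.209, -2.231, 0.009]
contact_force: [-0.2, 0.1, -0.8]
opening: 0.0278
finger_force: 0.0
```

Request:
carry_out(
  moves=[
    {"linear": [0, 0, 0], "rot": [0, 0, -0.18], "jaw": 2.8},
    {"linear": [0, 0, 0], "rot": [0, 0, -0.18], "jaw": 2.8},
    {"linear": [0, 0, 0], "rot": [0, 0, -0.18], "jaw": 2.8},
    {"linear": [0, 0, 0], "rot": [0, 0, -0.18], "jaw": 2.8},
    {"linear": [0, 0, 0], "rot": [0, 0, -0.18], "jaw": 2.8},
    {"linear": [0, 0, 0], "rot": [0, 0, -0.18], "jaw": 2.8},
    {"linear": [0, 0, 0], "rot": [0, 0, -0.18], "jaw": 2.8},
    {"linear": [0, 0, 0], "rot": [0, 0, -0.17], "jaw": 2.8},
    {"linear": [0, 0, 0], "rot": [0, 0, 0], "jaw": 2.8},
    {"linear": [0, 0, 0], "rot": [0, 0, 0], "jaw": 2.8},
  ],
)

```text
time_s: 15.5
position: [0.5223, 0.0768, 0.1134]
tool_rot: [-0.2, -3.133, 0.001]
contact_force: [-0.9, -0.2, -0.5]
opening: 0.0281
finger_force: 0.0
```

```bash
python3 - <<'E'
from h import *
s=telemetry.sense();print(s["position"],s["joint_pos"],s["time_s"])
print(rows([.524,.0766,.024],np.pi/2-.124,s))
e=snap("scene");cv2.imwrite("pics/s3.png",cv2.resize(e["img"][180:320,200:400],None,fx=3,fy=3))
E
```

```text
[0.52229765 0.07684962 0.1133974 ] [ 0.44682477  0.58751353 -0.81763656  1.95444258  0.56884273  0.84809657
  0.76299236] 15.5
(array([-1.94828472e-01,  2.77393572e-03,  8.93927186e+00]), array([-0.00065638, -0.00255175, -0.00338646]))
```

View pics/s3.png

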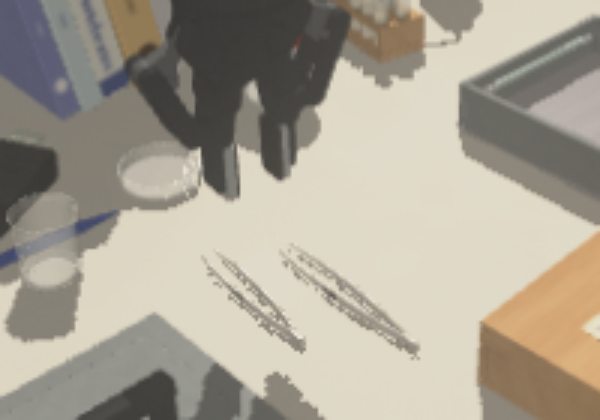

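The gripper straddles the left forceps (crop at about 250,300). Descending.

Request:
carry_out(
  moves=[
    {"linear": [-0.2, 0, 2], "rot": [0, 0, 0], "jaw": 2.8},
    {"linear": [0, 0, 2.5], "rot": [0, 0, 0], "jaw": 2.8},
    {"linear": [0, 0, 2], "rot": [0, 0, 0], "jaw": 2.8},
    {"linear": [0, 0, 1.3], "rot": [0, 0, 0], "jaw": 2.8},
    {"linear": [0, 0, 0.7], "rot": [0, 0, 0], "jaw": 2.8},
    {"linear": [0, 0, 0.3], "rot": [0, 0, 0], "jaw": 2.8},
    {"linear": [0, 0, 0], "rot": [0, 0, 0], "jaw": 2.8},
    {"linear": [0, 0, 0], "rot": [0, 0, 0], "jaw": 2.8},
  ],
  squeeze=40,
)

```text
time_s: 16.55
position: [0.5253, 0.076, 0.0265]
tool_rot: [-0.196, -3.135, 0.001]
contact_force: [0.7, 1.0, 1.0]
opening: 0.0278
finger_force: 0.0
```

Request:
carry_out(
  moves=[
    {"linear": [0, 0, 0], "rot": [0, 0, 0], "jaw": 1},
    {"linear": [0, 0, 0], "rot": [0, 0, 0], "jaw": 0},
    {"linear": [0, 0, 0], "rot": [0, 0, 0], "jaw": 0},
    {"linear": [0, 0, 0], "rot": [0, 0, 0], "jaw": 0},
    {"linear": [0, 0, 0], "rot": [0, 0, 0], "jaw": 0},
  ],
)

```text
time_s: 17.18
position: [0.5252, 0.076, 0.0265]
tool_rot: [-0.196, -3.135, 0.002]
contact_force: [-1.0, -0.1, 4.9]
opening: 0.0133
finger_force: 28.7
```

Request:
carry_out(
  moves=[
    {"linear": [0, 0, -0.7], "rot": [0, 0, 0], "jaw": 0},
    {"linear": [0, 0, -1.5], "rot": [0, 0, 0], "jaw": 0},
    {"linear": [0, 0, -2.5], "rot": [0, 0, 0], "jaw": 0},
    {"linear": [0, 0, -2.5], "rot": [0, 0, 0], "jaw": 0},
    {"linear": [0, 0, -2], "rot": [0, 0, 0], "jaw": 0},
    {"linear": [0, 0, 0], "rot": [0, 0, 0], "jaw": 0},
  ],
  squeeze=60,
)

```text
time_s: 17.92
position: [0.5262, 0.0762, 0.1198]
tool_rot: [0.197, 3.133, -0.001]
contact_force: [0.1, -0.2, 0.2]
opening: 0.0115
finger_force: 58.6
```

```bash
python3 - <<'E'
from h import *
s=telemetry.sense();print(s["position"],s["joint_pos"],s["time_s"],s["opening"])
print(rows([.4955,-.218,.10],np.pi/2+.012,s))
E
```

```text
[0.52616054 0.0761694  0.11976287] [ 0.45313149  0.58163568 -0.82474783  1.94587349  0.56427825  0.85802136
  0.77194599] 17.925 0.011469185785481464
(array([ -0.62946671, -29.56858963,   1.99124403]), array([-0.0006044 ,  0.00206527, -0.13727777]))
```

Request:
carry_out(
  moves=[
    {"linear": [0, -2, 0], "rot": [0, 0, 0], "jaw": 0},
    {"linear": [0, -4, 0], "rot": [0, 0, 0], "jaw": 0},
    {"linear": [-0.1, -4, 0], "rot": [0, 0, 0], "jaw": 0},
    {"linear": [-0.1, -4, 0], "rot": [0, 0, 0], "jaw": 0},
    {"linear": [-0.1, -4, 0], "rot": [0, 0, 0], "jaw": 0},
    {"linear": [-0.1, -4, 0], "rot": [0, 0, 0], "jaw": 0},
    {"linear": [-0.1, -4, 0.5], "rot": [0, 0, 0], "jaw": 0},
    {"linear": [-0.1, -3.5, 1.5], "rot": [0, 0, -0.07], "jaw": 0},
    {"linear": [0, 0, 0], "rot": [0, 0, -0.067], "jaw": 0},
    {"linear": [0, 0, 0], "rot": [0, 0, 0], "jaw": 0},
  ],
)

```text
time_s: 19.18
position: [0.4932, -0.2175, 0.0972]
tool_rot: [0.016, -3.139, -0.001]
contact_force: [-0.2, 0.1, -0.5]
opening: 0.0115
finger_force: 58.6
```

```bash
python3 - <<'E'
from h import *
s=telemetry.sense();print(s["position"],s["joint_pos"],s["time_s"],s["opening"])
print(rows([.4955,-.218,.0375],np.pi/2+.012,s))
e=snap("scene");cv2.imwrite("pics/s4.png",cv2.resize(e["img"][130:300,250:470],None,fx=3,fy=3))
E
```

```text
[ 0.49323875 -0.21746845  0.09715329] [ 0.99398886  0.63397443 -0.80977006  1.93442489  0.61319623  0.84156865
  1.43328617] 19.175 0.011542479247669896
(array([-0.24287293, -0.05956858,  5.96461   ]), array([ 0.00068083, -0.0029027 , -0.00152513]))
```

View pics/s4.png

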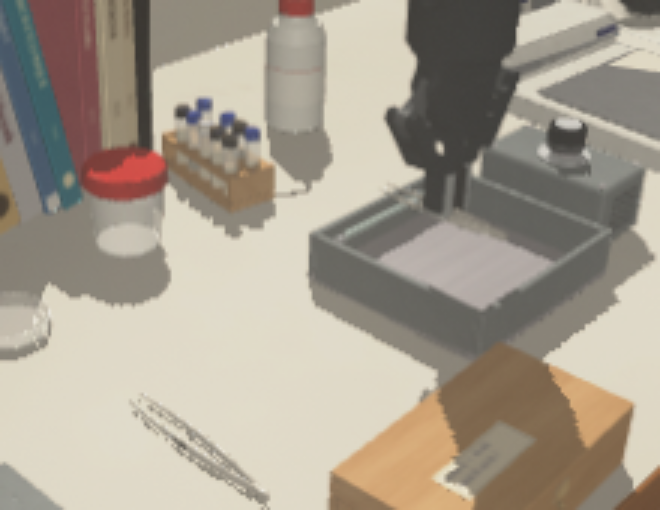

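The forceps are held level over the tray at about (450,205) in the crop. Lowering them.

Request:
carry_out(
  moves=[
    {"linear": [-0.2, 0, 1], "rot": [0, 0, 0], "jaw": 0},
    {"linear": [0, 0, 1.5], "rot": [0, 0, 0], "jaw": 0},
    {"linear": [0, 0, 1.5], "rot": [0, 0, 0], "jaw": 0},
    {"linear": [0, 0, 1], "rot": [0, 0, 0], "jaw": 0},
    {"linear": [0, 0, 0.5], "rot": [0, 0, 0], "jaw": 0},
    {"linear": [0, 0, 0.3], "rot": [0, 0, 0], "jaw": 0},
    {"linear": [0, 0, 0.2], "rot": [0, 0, 0], "jaw": 0},
    {"linear": [0, 0, 0], "rot": [0, 0, 0], "jaw": 0},
  ],
)

```text
time_s: 20.23
position: [0.4961, -0.2176, 0.0384]
tool_rot: [0.019, -3.14, 0.002]
contact_force: [-0.1, 1.0, 0.3]
opening: 0.0115
finger_force: 58.6
```

Request:
carry_out(
  moves=[
    {"linear": [0, 0, 0.15], "rot": [0, 0, 0], "jaw": 0},
    {"linear": [0, 0, 0], "rot": [0, 0, 0], "jaw": 2},
    {"linear": [0, 0, 0], "rot": [0, 0, 0], "jaw": 2.8},
    {"linear": [0, 0, 0], "rot": [0, 0, 0], "jaw": 2.8},
    {"linear": [0, 0, -2], "rot": [0, 0, 0], "jaw": 2.8},
    {"linear": [0, 0, -4], "rot": [0, 0, 0], "jaw": 2.8},
    {"linear": [0, 0, -2], "rot": [0, 0, 0], "jaw": 2.8},
    {"linear": [0, 0, 0], "rot": [0, 0, 0], "jaw": 2.8},
  ],
  squeeze=40,
)

```text
time_s: 21.22
position: [0.4973, -0.218, 0.1188]
tool_rot: [-0.018, 3.14, -0.005]
contact_force: [0.0, 0.3, 0.2]
opening: 0.028
finger_force: 0.0
```

```bash
python3 - <<'E'
from h import *
d=snap("top");forceps(d)
s=telemetry.sense();print(s["position"],s["time_s"],s["opening"])
print(rows([.482,.032,.10],np.pi/2-.075,s))
E
```

```text
124 [0.4812 0.0322] [0.4829 0.0321] yaw -0.072 L 0.124
[ 0.49628836 -0.21792506  0.11742264] 21.275 0.028158680396097507
(array([ 1.14002353, 25.01086659,  1.69095219]), array([-0.00208168, -0.00026202,  0.08652822]))
```

Request:
carry_out(
  moves=[
    {"linear": [0.1, 3, 0], "rot": [0, 0, 0], "jaw": 2.8},
    {"linear": [0.2, 4.4, 0], "rot": [0, 0, 0], "jaw": 2.8},
    {"linear": [0.2, 4.4, 0], "rot": [0, 0, 0], "jaw": 2.8},
    {"linear": [0.2, 4.4, 0], "rot": [0, 0, 0], "jaw": 2.8},
    {"linear": [0.2, 4.4, 0], "rot": [0, 0, 0], "jaw": 2.8},
    {"linear": [0.2, 4.4, 1], "rot": [0, 0, 0.087], "jaw": 2.8},
    {"linear": [0, 0, 1], "rot": [0, 0, 0], "jaw": 2.8},
    {"linear": [0, 0, 0], "rot": [0, 0, 0], "jaw": 2.8},
    {"linear": [0, 0, 0], "rot": [0, 0, 0], "jaw": 2.8},
  ],
)

```text
time_s: 22.4
position: [0.4819, 0.0311, 0.0961]
tool_rot: [-0.12, -3.137, 0.002]
contact_force: [-0.1, 0.2, 0.3]
opening: 0.0282
finger_force: 0.0
```

```bash
python3 - <<'E'
from h import *
d=snap("top");forceps(d)
s=telemetry.sense();print(s["position"],s["time_s"])
print(rows([.482,.032,.0255],np.pi/2-.074,s))
e=snap("scene")
for r in optics.silhouettes("scene","forceps_1"): print(r["conf"],r["xy"],axis(r["region"],e,.004))
E
```

```text
877 [0.5088 0.0477] [0.5053 0.0443] yaw 0.772 L 0.2208
[0.48211955 0.0311192  0.09635184] 22.45
(array([5.46945752e-03, 9.54280919e-02, 7.08509668e+00]), array([-0.00120086, -0.00186786, -0.00295125]))
0.7 [316.9, 283.8] (array([0.47434719, 0.03772489]), array([0.47575582, 0.03764978]), np.float64(3.0883247291192655), np.float64(0.11339476920859419))
0.51 [399.1, 222.8] (array([ 0.49156705, -0.22831005]), array([ 0.49291448, -0.22841858]), np.float64(3.061216907530519), np.float64(0.06886582071979606))
```

Request:
carry_out(
  moves=[
    {"linear": [0, 0.1, 1], "rot": [0, 0, 0], "jaw": 2.8},
    {"linear": [0, 0, 2], "rot": [0, 0, 0], "jaw": 2.8},
    {"linear": [0, 0, 2], "rot": [0, 0, 0], "jaw": 2.8},
    {"linear": [0, 0, 1.2], "rot": [0, 0, 0], "jaw": 2.8},
    {"linear": [0, 0, 0.6], "rot": [0, 0, 0], "jaw": 2.8},
    {"linear": [0, 0, 0.3], "rot": [0, 0, 0], "jaw": 2.8},
    {"linear": [0, 0, 0], "rot": [0, 0, 0], "jaw": 2.8},
    {"linear": [0, 0, 0], "rot": [0, 0, 0], "jaw": 2.8},
  ],
)

```text
time_s: 23.55
position: [0.4824, 0.0334, 0.026]
tool_rot: [-0.118, -3.139, 0.001]
contact_force: [-0.5, -0.2, 0.4]
opening: 0.0282
finger_force: 0.0
```

Request:
carry_out(
  moves=[
    {"linear": [0, 0, 0], "rot": [0, 0, 0], "jaw": 1},
    {"linear": [0, 0, 0], "rot": [0, 0, 0], "jaw": 0},
    {"linear": [0, 0, 0], "rot": [0, 0, 0], "jaw": 0},
    {"linear": [0, 0, 0], "rot": [0, 0, 0], "jaw": 0},
    {"linear": [0, 0, 0], "rot": [0, 0, 0], "jaw": 0},
  ],
  squeeze=60,
)

```text
time_s: 24.18
position: [0.4824, 0.0334, 0.0262]
tool_rot: [-0.117, -3.139, 0.002]
contact_force: [-1.7, 0.9, 6.2]
opening: 0.0118
finger_force: 58.6
```

Gripped. Lifting clear.

Request:
carry_out(
  moves=[
    {"linear": [0, 0, -0.7], "rot": [0, 0, 0], "jaw": 0},
    {"linear": [0, 0, -1.5], "rot": [0, 0, 0], "jaw": 0},
    {"linear": [0, 0, -2.5], "rot": [0, 0, 0], "jaw": 0},
    {"linear": [0, 0, -2.5], "rot": [0, 0, 0], "jaw": 0},
    {"linear": [0, 0, -2], "rot": [0, 0, 0], "jaw": 0},
    {"linear": [0, 0, 0], "rot": [0, 0, 0], "jaw": 0},
  ],
)

```text
time_s: 24.92
position: [0.4835, 0.0335, 0.1195]
tool_rot: [0.118, 3.137, -0.002]
contact_force: [-0.2, 0.2, -1.0]
opening: 0.0119
finger_force: 58.5
```

```bash
python3 - <<'E'
from h import *
s=telemetry.sense();print(s["position"],s["joint_pos"],s["time_s"],s["opening"])
print(rows([.4955,-.285,.10],np.pi/2+.012,s))
E
```

```text
[0.48352503 0.03348352 0.11954185] [ 0.58229937  0.51746064 -0.86332404  2.05684133  0.54960419  0.80769746
  0.88471715] 24.925 0.011898376644935715
(array([ -3.58360738, -31.66619568,   1.99502906]), array([-0.0011166 ,  0.00243307, -0.08725206]))
```

Request:
carry_out(
  moves=[
    {"linear": [-0.2, -2, 0], "rot": [0, 0, 0], "jaw": 0},
    {"linear": [-0.4, -4, 0], "rot": [0, 0, 0], "jaw": 0},
    {"linear": [-0.5, -4, 0], "rot": [0, 0, 0], "jaw": 0},
    {"linear": [-0.5, -4, 0], "rot": [0, 0, 0], "jaw": 0},
    {"linear": [-0.5, -4, 0], "rot": [0, 0, 0], "jaw": 0},
    {"linear": [-0.5, -4, 0], "rot": [0, 0, 0], "jaw": 0},
    {"linear": [-0.5, -4, 0], "rot": [0, 0, 0], "jaw": 0},
    {"linear": [-0.5, -4, 0.5], "rot": [0, 0, 0], "jaw": 0},
    {"linear": [0, -1.7, 1], "rot": [0, 0, -0.087], "jaw": 0},
    {"linear": [0, 0, 0.5], "rot": [0, 0, 0], "jaw": 0},
  ],
)

```text
time_s: 26.18
position: [0.493, -0.2868, 0.0964]
tool_rot: [0.012, -3.138, -0.0]
contact_force: [0.0, 1.0, -0.3]
opening: 0.0118
finger_force: 58.5
```

Request:
carry_out(
  moves=[
    {"linear": [0, 0, 0], "rot": [0, 0, 0], "jaw": 0},
    {"linear": [0, 0, 0], "rot": [0, 0, 0], "jaw": 0},
  ],
)

```text
time_s: 26.42
position: [0.4947, -0.2837, 0.0981]
tool_rot: [0.021, -3.14, 0.001]
contact_force: [0.2, -0.3, -0.2]
opening: 0.0118
finger_force: 58.5
```

```bash
python3 - <<'E'
from h import *
s=telemetry.sense();print(s["position"],s["joint_pos"],s["time_s"],s["opening"])
print(rows([.4955,-.285,.0375],np.pi/2+.012,s))
E
```

```text
[ 0.4947484  -0.28371185  0.09806952] [ 1.07220969  0.67332428 -0.79566185  1.85853018  0.61903698  0.87711546
  1.55518944] 26.425 0.011775408890718878
(array([-0.08068639, -0.12778208,  6.05690318]), array([-0.00033835, -0.00120256,  0.00160376]))
```

Request:
carry_out(
  moves=[
    {"linear": [-0.1, -0.1, 1], "rot": [0, 0, 0], "jaw": 0},
    {"linear": [0, 0, 1.5], "rot": [0, 0, 0], "jaw": 0},
    {"linear": [0, 0, 1.5], "rot": [0, 0, 0], "jaw": 0},
    {"linear": [0, 0, 1], "rot": [0, 0, 0], "jaw": 0},
    {"linear": [0, 0, 0.5], "rot": [0, 0, 0], "jaw": 0},
    {"linear": [0, 0, 0.3], "rot": [0, 0, 0], "jaw": 0},
    {"linear": [0, 0, 0.2], "rot": [0, 0, 0], "jaw": 0},
    {"linear": [0, 0, 0.1], "rot": [0, 0, 0], "jaw": 0},
    {"linear": [0, 0, 0], "rot": [0, 0, 0], "jaw": 0},
  ],
)

```text
time_s: 27.55
position: [0.4953, -0.2865, 0.037]
tool_rot: [0.019, -3.14, 0.002]
contact_force: [-0.0, 0.8, -0.8]
opening: 0.012
finger_force: 58.5
```

Request:
carry_out(
  moves=[
    {"linear": [0, 0, 0], "rot": [0, 0, 0], "jaw": 2},
    {"linear": [0, 0, 0], "rot": [0, 0, 0], "jaw": 2.8},
    {"linear": [0, 0, 0], "rot": [0, 0, 0], "jaw": 2.8},
    {"linear": [0, 0, -2], "rot": [0, 0, 0], "jaw": 2.8},
    {"linear": [0, 0, -4], "rot": [0, 0, 0], "jaw": 2.8},
    {"linear": [0, 0, -4], "rot": [0, 0, 0], "jaw": 2.8},
    {"linear": [0, 0, -1], "rot": [0, 0, 0], "jaw": 5},
    {"linear": [0, 0, 0], "rot": [0, 0, 0], "jaw": 5},
  ],
)

```text
time_s: 28.55
position: [0.4957, -0.2867, 0.148]
tool_rot: [0.019, -3.141, 0.004]
contact_force: [0.1, -0.2, -0.3]
opening: 0.05
finger_force: 0.0
```

```bash
python3 - <<'E'
from h import *
s=telemetry.sense();print(s["position"],s["joint_pos"],s["time_s"],s["opening"])
print(rows([.4547,.2283,.14],.012,s))
e=snap("scene");cv2.imwrite("pics/s5.png",cv2.resize(e["img"][150:320,220:470],None,fx=3,fy=3,interpolation=2))
E
```

```text
[ 0.49573771 -0.28671267  0.14800592] [ 1.11372115  0.61016304 -0.84803176  1.82827638  0.55598706  0.95791345
  1.60469643] 28.55 0.05004485245294767
(array([ 3.49516268, 51.54787265,  0.68044901]), array([-0.00188872,  0.00177968,  1.57060662]))
```

View pics/s5.png

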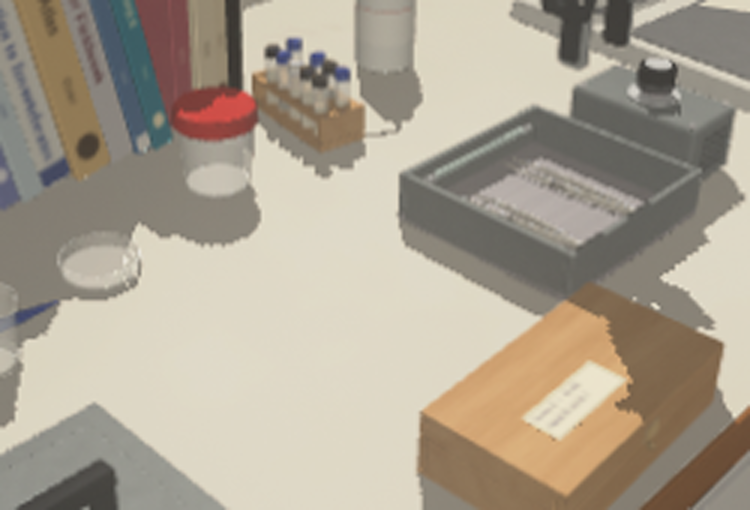

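Both forceps lie flat in the tray, with crop rows at about (530,205) and (590,185). Back to the lid.

Request:
carry_out(
  moves=[
    {"linear": [0.3, 5, 0], "rot": [0, 0, 0.157], "jaw": 5},
    {"linear": [0, 0, 0], "rot": [0, 0, 0.157], "jaw": 5},
    {"linear": [0, 0, 0], "rot": [0, 0, 0.157], "jaw": 5},
    {"linear": [0, 0, 0], "rot": [0, 0, 0.157], "jaw": 5},
    {"linear": [0, 0, 0], "rot": [0, 0, 0.157], "jaw": 5},
    {"linear": [0, 0, 0], "rot": [0, 0, 0.157], "jaw": 5},
    {"linear": [0, 0, 0], "rot": [0, 0, 0.157], "jaw": 5},
    {"linear": [0, 0, 0], "rot": [0, 0, 0.157], "jaw": 5},
    {"linear": [0, 0, 0], "rot": [0, 0, 0.157], "jaw": 5},
    {"linear": [0, 0, 0], "rot": [0, 0, 0.157], "jaw": 5},
  ],
)

```text
time_s: 29.85
position: [0.4906, -0.2359, 0.1451]
tool_rot: [-2.21, -2.227, 0.004]
contact_force: [0.2, -0.3, 0.2]
opening: 0.0502
finger_force: 0.0
```

```bash
python3 - <<'E'
from h import *
print(rows([.4547,.2283,.14],.012))
E
```

```text
(array([46.4445291 , -3.22557679,  0.5578746 ]), array([-0.00431087, -0.00074748, -0.00427365]))
```

Request:
carry_out(
  moves=[
    {"linear": [4.6, -0.3, 0], "rot": [0, 0, 0], "jaw": 5},
    {"linear": [4.6, -0.3, 0], "rot": [0, 0, 0], "jaw": 5},
    {"linear": [4.6, -0.3, 0], "rot": [0, 0, 0], "jaw": 5},
    {"linear": [4.6, -0.3, 0], "rot": [0, 0, 0], "jaw": 5},
    {"linear": [4.6, -0.3, 0], "rot": [0, 0, 0], "jaw": 5},
    {"linear": [4.6, -0.3, 0], "rot": [0, 0, 0], "jaw": 5},
    {"linear": [4.6, -0.3, 0], "rot": [0, 0, 0], "jaw": 5},
    {"linear": [4.6, -0.3, 0], "rot": [0, 0, 0], "jaw": 5},
    {"linear": [4.6, -0.4, 0.2], "rot": [0, 0, 0], "jaw": 5},
    {"linear": [4.8, -0.4, 0.2], "rot": [0, 0, 0], "jaw": 5},
  ],
)

```text
time_s: 31.1
position: [0.4527, 0.2258, 0.141]
tool_rot: [-2.207, -2.234, 0.007]
contact_force: [0.8, -0.8, -0.2]
opening: 0.0498
finger_force: 0.0
```

Request:
carry_out(
  moves=[
    {"linear": [0, 0, 0], "rot": [0, 0, 0], "jaw": 5},
    {"linear": [0, 0, 0], "rot": [0, 0, 0], "jaw": 5},
  ],
)

```text
time_s: 31.35
position: [0.4529, 0.2244, 0.1413]
tool_rot: [-2.206, -2.236, 0.007]
contact_force: [0.6, 0.5, -0.4]
opening: 0.0498
finger_force: 0.0
```

```bash
python3 - <<'E'
from h import *
print(rows([.4547,.2283,.055],.012), telemetry.sense()["position"])
E
```

```text
(array([0.40880316, 0.21462168, 8.62376586]), array([-0.0038797 ,  0.00225355,  0.00150946])) [0.45294131 0.22438196 0.14125432]
```

Request:
carry_out(
  moves=[
    {"linear": [0.4, 0.2, 2], "rot": [-0.004, 0.002, 0], "jaw": 5},
    {"linear": [0, 0, 2.5], "rot": [0, 0, 0], "jaw": 5},
    {"linear": [0, 0, 2.5], "rot": [0, 0, 0], "jaw": 5},
    {"linear": [0, 0, 1.1], "rot": [0, 0, 0], "jaw": 5},
    {"linear": [0, 0, 0.4], "rot": [0, 0, 0], "jaw": 5},
    {"linear": [0, 0, 0], "rot": [0, 0, 0], "jaw": 5},
    {"linear": [0, 0, 0], "rot": [0, 0, 0], "jaw": 5},
  ],
)

```text
time_s: 32.22
position: [0.4565, 0.2295, 0.0582]
tool_rot: [2.206, 2.234, 0.006]
contact_force: [0.3, 0.8, 0.3]
opening: 0.05
finger_force: 0.0
```

Request:
carry_out(
  moves=[
    {"linear": [0, 0, 0], "rot": [0, 0, 0], "jaw": 2.5},
    {"linear": [0, 0, 0], "rot": [0, 0, 0], "jaw": 1.6},
    {"linear": [0, 0, 0], "rot": [0, 0, 0], "jaw": 0},
    {"linear": [0, 0, 0], "rot": [0, 0, 0], "jaw": 0},
    {"linear": [0, 0, 0], "rot": [0, 0, 0], "jaw": 0},
    {"linear": [0, 0, 0], "rot": [0, 0, 0], "jaw": 0},
  ],
  squeeze=110,
)

```text
time_s: 32.98
position: [0.4557, 0.2294, 0.058]
tool_rot: [2.206, 2.235, 0.004]
contact_force: [-1.6, -1.6, 7.2]
opening: 0.0118
finger_force: 107.8
```

Request:
carry_out(
  moves=[
    {"linear": [0, 0, -0.5], "rot": [0, 0, 0], "jaw": 0},
    {"linear": [0, 0, -1], "rot": [0, 0, 0], "jaw": 0},
    {"linear": [0, 0, -2], "rot": [0, 0, 0], "jaw": 0},
    {"linear": [0, 0, -2], "rot": [0, 0, 0], "jaw": 0},
    {"linear": [0, 0, -2], "rot": [0, 0, 0], "jaw": 0},
    {"linear": [0, 0, -1], "rot": [0, 0, 0], "jaw": 0},
    {"linear": [0, 0, 0], "rot": [0, 0, 0], "jaw": 0},
  ],
)

```text
time_s: 33.85
position: [0.4563, 0.2294, 0.1435]
tool_rot: [2.206, 2.234, 0.007]
contact_force: [-0.8, 0.1, -3.2]
opening: 0.0121
finger_force: 107.7
```

```bash
python3 - <<'E'
from h import *
print(rows([.4969,-.2544,.14],.010), telemetry.sense()["position"])
E
```

```text
(array([-48.42347703,   3.44237295,   0.284968  ]), array([ 0.00459221, -0.00177852,  0.00265644])) [0.45633587 0.22935446 0.14354975]
```

Request:
carry_out(
  moves=[
    {"linear": [-2, 0.2, 0], "rot": [0, 0, 0], "jaw": 0},
    {"linear": [-3.5, 0.3, 0], "rot": [0, 0, 0], "jaw": 0},
    {"linear": [-3.5, 0.3, 0], "rot": [0, 0, 0], "jaw": 0},
    {"linear": [-3.5, 0.3, 0], "rot": [0, 0, 0], "jaw": 0},
    {"linear": [-3.5, 0.2, 0], "rot": [0, 0, 0], "jaw": 0},
    {"linear": [-3.5, 0.2, 0], "rot": [0, 0, 0], "jaw": 0},
    {"linear": [-3.5, 0.2, 0], "rot": [0, 0, 0], "jaw": 0},
    {"linear": [-3.5, 0.2, 0], "rot": [0, 0, 0], "jaw": 0},
    {"linear": [-3.5, 0.2, 0], "rot": [0, 0, 0], "jaw": 0},
    {"linear": [-3.5, 0.2, 0], "rot": [0, 0, 0], "jaw": 0},
  ],
)

```text
time_s: 35.1
position: [0.4824, -0.1065, 0.1414]
tool_rot: [-2.207, -2.235, -0.003]
contact_force: [0.9, -0.2, -3.5]
opening: 0.0117
finger_force: 107.6
```

Request:
carry_out(
  moves=[
    {"linear": [-3.5, 0.3, 0], "rot": [0, 0, 0], "jaw": 0},
    {"linear": [-3.5, 0.3, 0], "rot": [0, 0, 0], "jaw": 0},
    {"linear": [-3.5, 0.3, 0], "rot": [0, 0, 0], "jaw": 0},
    {"linear": [-2.8, 0.2, 0], "rot": [0.004, -0.002, 0.003], "jaw": 0},
    {"linear": [-1.5, 0.1, 0], "rot": [0, 0, 0], "jaw": 0},
    {"linear": [0, 0, 0], "rot": [0, 0, 0], "jaw": 0},
    {"linear": [0, 0, 0], "rot": [0, 0, 0], "jaw": 0},
    {"linear": [0, 0, 0], "rot": [0, 0, 0], "jaw": 0},
  ],
)

```text
time_s: 36.1
position: [0.497, -0.2517, 0.142]
tool_rot: [-2.207, -2.234, 0.002]
contact_force: [0.4, -0.8, -2.8]
opening: 0.0118
finger_force: 107.5
```

```bash
python3 - <<'E'
from h import *
s=telemetry.sense();print(rows([.497,-.2534,.088],.010), s["position"],s["tool_rot"],s["opening"],s["contact_force"],s["torque"])
d=snap("top");e=snap("scene")
cv2.imwrite("pics/h6.png",np.hstack([cv2.resize(d["img"][195:305,310:450],(509,400),interpolation=2),cv2.resize(e["img"][150:260,340:470],(291*400//400,246))[:, :].copy() if 0 else cv2.resize(e["img"][160:260,340:412],(288,400),interpolation=2)]))
E
```

```text
(array([-0.16954168,  0.00566349,  5.39570774]), array([-0.00159235,  0.00014406,  0.00211676])) [ 0.49700865 -0.25169667  0.14195686] [-2.20722661e+00 -2.23413438e+00  1.93605764e-03] 0.011830728599449366 [ 0.35537411 -0.79826739 -2.82230369] [-0.02223974  0.00913041  0.01899325]
```

View pics/h6.png

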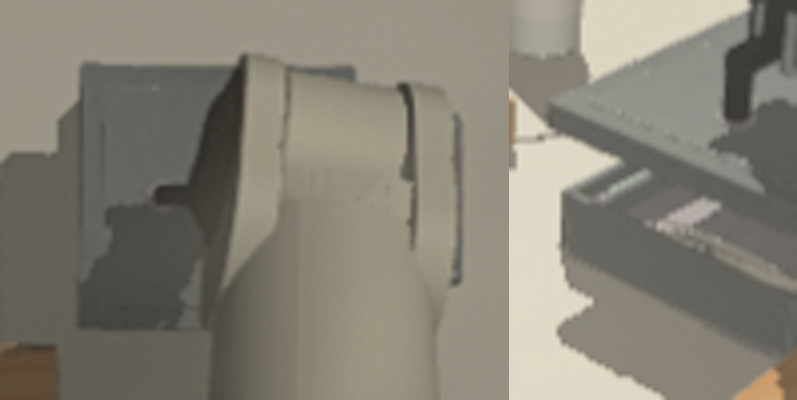

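The lid hangs level over the tray with about 2 mm still to go in y. I'll correct that, then lower in stages.

Request:
carry_out(
  moves=[
    {"linear": [-0.17, 0, 1], "rot": [0, 0, 0.002], "jaw": 0},
    {"linear": [0, 0, 1.4], "rot": [0, 0, 0], "jaw": 0},
    {"linear": [0, 0, 1], "rot": [0, 0, 0], "jaw": 0},
    {"linear": [0, 0, 0.5], "rot": [0, 0, 0], "jaw": 0},
    {"linear": [0, 0, 0], "rot": [0, 0, 0], "jaw": 0},
    {"linear": [0, 0, 0], "rot": [0, 0, 0], "jaw": 0},
  ],
)

```text
time_s: 36.95
position: [0.4971, -0.2551, 0.1032]
tool_rot: [-2.213, -2.23, 0.002]
contact_force: [0.1, -0.5, -3.1]
opening: 0.0117
finger_force: 107.6
```

```bash
python3 - <<'E'
from h import *
s=telemetry.sense();print(rows([.497,-.2534,.088],.010), s["position"],s["contact_force"])
E
```

```text
(array([ 0.17135497, -0.01051167,  1.52087715]), array([-0.00097169,  0.00095449, -0.00202857])) [ 0.49713342 -0.25509801  0.10321029] [ 0.10722034 -0.46890505 -3.0634705 ]
```

Request:
carry_out(
  moves=[
    {"linear": [0.13, 0, 0.3], "rot": [0, 0, -0.002], "jaw": 0},
    {"linear": [0, 0, 0.4], "rot": [0, 0, 0], "jaw": 0},
    {"linear": [0, 0, 0.3], "rot": [0, 0, 0], "jaw": 0},
    {"linear": [0, 0, 0], "rot": [0, 0, 0], "jaw": 0},
  ],
)

```text
time_s: 37.45
position: [0.4965, -0.2537, 0.0926]
tool_rot: [-2.21, -2.232, 0.003]
contact_force: [-0.1, -0.2, -2.4]
opening: 0.0119
finger_force: 107.6
```

Below the rim edge with no contact force, so the skirt is over the tray. Going home.

Request:
carry_out(
  moves=[
    {"linear": [0, 0, 0.2], "rot": [0, 0, 0], "jaw": 0},
    {"linear": [0, 0, 0.2], "rot": [0, 0, 0], "jaw": 0},
    {"linear": [0, 0, 0.1], "rot": [0, 0, 0], "jaw": 0},
    {"linear": [0, 0, 0], "rot": [0, 0, 0], "jaw": 0},
  ],
)

```text
time_s: 37.95
position: [0.4967, -0.2538, 0.0881]
tool_rot: [-2.21, -2.232, 0.003]
contact_force: [-1.4, 0.8, -0.5]
opening: 0.0121
finger_force: 107.9
```

Request:
carry_out(
  moves=[
    {"linear": [0, 0, 0.1], "rot": [0, 0, 0], "jaw": 0},
    {"linear": [0, 0, 0], "rot": [0, 0, 0], "jaw": 0},
    {"linear": [0, 0, 0], "rot": [0, 0, 0], "jaw": 3},
    {"linear": [0, 0, 0], "rot": [0, 0, 0], "jaw": 5},
    {"linear": [0, 0, 0], "rot": [0, 0, 0], "jaw": 5},
    {"linear": [0, 0, -3], "rot": [0, 0, 0], "jaw": 5},
    {"linear": [0, 0, -4], "rot": [0, 0, 0], "jaw": 5},
    {"linear": [0, 0, -3], "rot": [0, 0, 0], "jaw": 5},
    {"linear": [0, 0, 0], "rot": [0, 0, 0], "jaw": 5},
  ],
)

```text
time_s: 39.08
position: [0.4988, -0.2544, 0.1895]
tool_rot: [2.207, 2.229, -0.0]
contact_force: [0.6, 0.2, -0.6]
opening: 0.0499
finger_force: 0.0
```

```bash
python3 - <<'E'
from h import *
s=telemetry.sense();print(rows([.498,-.394,.15],.010,s), s["position"],s["joint_pos"],s["time_s"])
e=snap("scene");cv2.imwrite("pics/s7.png",cv2.resize(e["img"][150:260,330:490],None,fx=4,fy=4,interpolation=2))
E
```

```text
(array([-13.93978586,  -0.22670788,   4.00210124]), array([ 0.00313883,  0.00351562, -0.00025309])) [ 0.49878206 -0.25444806  0.18953767] [ 0.85086945  0.43101848 -0.53766194  1.84051274  0.27118235  0.93847365
  0.20220532] 39.075
```

View pics/s7.png

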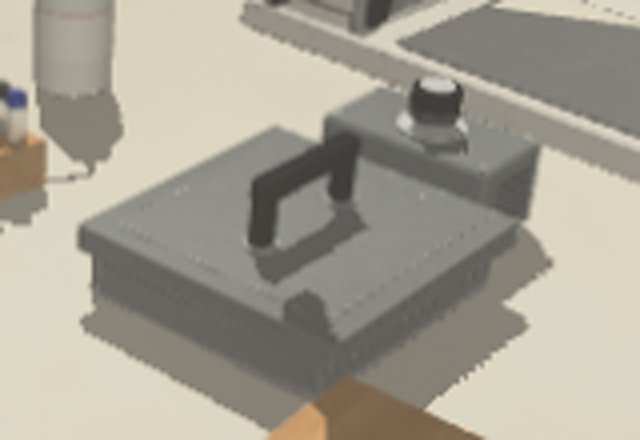

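The lid sits home all round (handle at crop 300,190) and the knob is at (437,100). Now the knob.

Request:
carry_out(
  moves=[
    {"linear": [-3, 0, 0], "rot": [0.003, 0.003, 0], "jaw": 5.5},
    {"linear": [-4, -0.1, 1], "rot": [0, 0, 0], "jaw": 5.5},
    {"linear": [-4, -0.1, 1], "rot": [0, 0, 0], "jaw": 5.5},
    {"linear": [-2.9, 0, 1], "rot": [0, 0, 0], "jaw": 5.5},
    {"linear": [0, 0, 1], "rot": [0, 0, 0], "jaw": 5.5},
    {"linear": [0, 0, 0], "rot": [0, 0, 0], "jaw": 5.5},
    {"linear": [0, 0, 0], "rot": [0, 0, 0], "jaw": 5.5},
  ],
)

```text
time_s: 40.0
position: [0.4966, -0.3908, 0.1465]
tool_rot: [-2.204, -2.231, 0.001]
contact_force: [-0.2, -0.2, 0.2]
opening: 0.0549
finger_force: 0.0
```

```bash
python3 - <<'E'
from h import *
s=telemetry.sense();print(rows([.498,-.3935,.089],.010,s), s["position"],s["joint_pos"],s["time_s"])
E
```

```text
(array([-0.29307719,  0.16190529,  5.75057354]), array([-0.00467607, -0.00344286,  0.00207291])) [ 0.49661679 -0.39078402  0.14652244] [ 0.96575318  0.59993971 -0.47099772  1.67851688  0.32080147  0.94667802
  0.38661959] 40.0
```

Request:
carry_out(
  moves=[
    {"linear": [-0.25, 0.15, 1.5], "rot": [-0.004, -0.003, 0], "jaw": 5.5},
    {"linear": [0, 0, 2], "rot": [0, 0, 0], "jaw": 5.5},
    {"linear": [0, 0, 1.3], "rot": [0, 0, 0], "jaw": 5.5},
    {"linear": [0, 0, 0.6], "rot": [0, 0, 0], "jaw": 5.5},
    {"linear": [0, 0, 0.3], "rot": [0, 0, 0], "jaw": 5.5},
    {"linear": [0, 0, 0], "rot": [0, 0, 0], "jaw": 5.5},
    {"linear": [0, 0, 0], "rot": [0, 0, 0], "jaw": 5.5},
  ],
)

```text
time_s: 40.88
position: [0.4979, -0.3954, 0.0903]
tool_rot: [2.21, 2.231, -0.001]
contact_force: [0.7, 0.1, 0.4]
opening: 0.0548
finger_force: 0.0
```

Request:
carry_out(
  moves=[
    {"linear": [0, 0, 0], "rot": [0, 0, 0], "jaw": 3.6},
    {"linear": [0, 0, 0], "rot": [0, 0, 0], "jaw": 3},
    {"linear": [0, 0, 0], "rot": [0, 0, 0], "jaw": 2},
    {"linear": [0, 0, 0], "rot": [0, 0, 0], "jaw": 2},
    {"linear": [0, 0, 0], "rot": [0, 0, 0], "jaw": 2},
  ],
  squeeze=60,
)

```text
time_s: 41.5
position: [0.4998, -0.3953, 0.091]
tool_rot: [2.207, 2.23, 0.002]
contact_force: [6.1, 0.0, 3.6]
opening: 0.0297
finger_force: 59.1
```

Request:
carry_out(
  moves=[
    {"linear": [0, 0.15, -0.3], "rot": [0, 0, 0], "jaw": 2},
    {"linear": [0, 0, -0.4], "rot": [0, 0, 0], "jaw": 2},
    {"linear": [0, 0, -0.4], "rot": [0, 0, 0], "jaw": 2},
    {"linear": [0, 0, -0.4], "rot": [0, 0, 0], "jaw": 2},
    {"linear": [0, 0, -0.3], "rot": [0, 0, 0], "jaw": 2},
    {"linear": [0, 0, -0.1], "rot": [0, 0, 0], "jaw": 2},
    {"linear": [0, 0, 0], "rot": [0, 0, 0], "jaw": 2},
  ],
)

```text
time_s: 42.38
position: [0.4999, -0.3953, 0.1091]
tool_rot: [2.209, 2.231, -0.0]
contact_force: [4.5, -0.3, 0.4]
opening: 0.0298
finger_force: 60.5
```

Request:
carry_out(
  moves=[
    {"linear": [0, 0, -0.15], "rot": [0, 0, 0], "jaw": 2},
    {"linear": [0, 0, 0], "rot": [0, 0, 0], "jaw": 2},
  ],
)

```text
time_s: 42.62
position: [0.4998, -0.3953, 0.1092]
tool_rot: [2.209, 2.231, 0.001]
contact_force: [8.7, -1.6, -8.0]
opening: 0.03
finger_force: 60.7
```

```bash
python3 - <<'E'
from h import *
e=snap("scene");cv2.imwrite("pics/s8.png",cv2.resize(e["img"][150:260,350:490],None,fx=4,fy=4,interpolation=2))
E
```

```text
(no output)
```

View pics/s8.png

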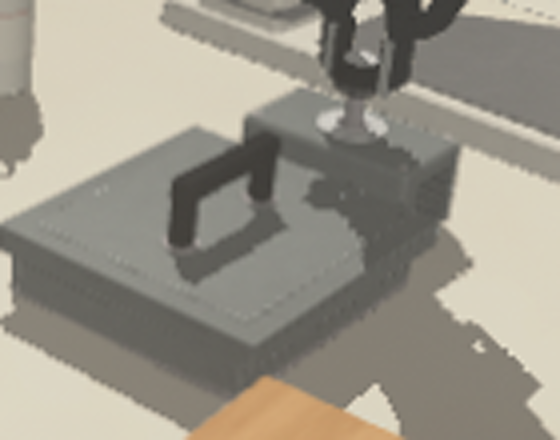

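The knob is at its stop: it pushes back 8 N with no motion, and the stem is visible at (352,110). Holding for more than 10 s.

Request:
carry_out(
  moves=[
    {"linear": [0, 0, 0.1], "rot": [0, 0, 0], "jaw": 2},
    {"linear": [0, 0, 0], "rot": [0, 0, 0], "jaw": 2},
    {"linear": [0, 0, 0], "rot": [0, 0, 0], "jaw": 2},
    {"linear": [0, 0, 0], "rot": [0, 0, 0], "jaw": 2},
    {"linear": [0, 0, 0], "rot": [0, 0, 0], "jaw": 2},
    {"linear": [0, 0, 0], "rot": [0, 0, 0], "jaw": 2},
    {"linear": [0, 0, 0], "rot": [0, 0, 0], "jaw": 2},
    {"linear": [0, 0, 0], "rot": [0, 0, 0], "jaw": 2},
    {"linear": [0, 0, 0], "rot": [0, 0, 0], "jaw": 2},
    {"linear": [0, 0, 0], "rot": [0, 0, 0], "jaw": 2},
  ],
)

```text
time_s: 43.92
position: [0.4999, -0.3953, 0.1092]
tool_rot: [2.209, 2.231, -0.0]
contact_force: [6.5, -1.7, -2.4]
opening: 0.0298
finger_force: 61.2
```

Request:
carry_out(
  moves=[
    {"linear": [0, 0, 0], "rot": [0, 0, 0], "jaw": 2},
    {"linear": [0, 0, 0], "rot": [0, 0, 0], "jaw": 2},
    {"linear": [0, 0, 0], "rot": [0, 0, 0], "jaw": 2},
    {"linear": [0, 0, 0], "rot": [0, 0, 0], "jaw": 2},
    {"linear": [0, 0, 0], "rot": [0, 0, 0], "jaw": 2},
    {"linear": [0, 0, 0], "rot": [0, 0, 0], "jaw": 2},
    {"linear": [0, 0, 0], "rot": [0, 0, 0], "jaw": 2},
    {"linear": [0, 0, 0], "rot": [0, 0, 0], "jaw": 2},
    {"linear": [0, 0, 0], "rot": [0, 0, 0], "jaw": 2},
    {"linear": [0, 0, 0], "rot": [0, 0, 0], "jaw": 2},
  ],
)

```text
time_s: 45.18
position: [0.4999, -0.3953, 0.1092]
tool_rot: [2.209, 2.231, -0.0]
contact_force: [6.8, -1.8, -2.8]
opening: 0.0293
finger_force: 61.2
```

Request:
carry_out(
  moves=[
    {"linear": [0, 0, 0], "rot": [0, 0, 0], "jaw": 2},
    {"linear": [0, 0, 0], "rot": [0, 0, 0], "jaw": 2},
    {"linear": [0, 0, 0], "rot": [0, 0, 0], "jaw": 2},
    {"linear": [0, 0, 0], "rot": [0, 0, 0], "jaw": 2},
    {"linear": [0, 0, 0], "rot": [0, 0, 0], "jaw": 2},
    {"linear": [0, 0, 0], "rot": [0, 0, 0], "jaw": 2},
    {"linear": [0, 0, 0], "rot": [0, 0, 0], "jaw": 2},
    {"linear": [0, 0, 0], "rot": [0, 0, 0], "jaw": 2},
    {"linear": [0, 0, 0], "rot": [0, 0, 0], "jaw": 2},
    {"linear": [0, 0, 0], "rot": [0, 0, 0], "jaw": 2},
  ],
)

```text
time_s: 46.42
position: [0.4999, -0.3953, 0.1092]
tool_rot: [2.209, 2.231, -0.0]
contact_force: [6.0, -1.4, -2.2]
opening: 0.0296
finger_force: 61.2
```

Request:
carry_out(
  moves=[
    {"linear": [0, 0, 0], "rot": [0, 0, 0], "jaw": 2},
    {"linear": [0, 0, 0], "rot": [0, 0, 0], "jaw": 2},
    {"linear": [0, 0, 0], "rot": [0, 0, 0], "jaw": 2},
    {"linear": [0, 0, 0], "rot": [0, 0, 0], "jaw": 2},
    {"linear": [0, 0, 0], "rot": [0, 0, 0], "jaw": 2},
    {"linear": [0, 0, 0], "rot": [0, 0, 0], "jaw": 2},
    {"linear": [0, 0, 0], "rot": [0, 0, 0], "jaw": 2},
    {"linear": [0, 0, 0], "rot": [0, 0, 0], "jaw": 2},
    {"linear": [0, 0, 0], "rot": [0, 0, 0], "jaw": 2},
    {"linear": [0, 0, 0], "rot": [0, 0, 0], "jaw": 2},
  ],
)

```text
time_s: 47.68
position: [0.4999, -0.3953, 0.1092]
tool_rot: [2.209, 2.231, 0.0]
contact_force: [6.5, -0.7, -1.3]
opening: 0.0298
finger_force: 61.2
```

Request:
carry_out(
  moves=[
    {"linear": [0, 0, 0], "rot": [0, 0, 0], "jaw": 2},
    {"linear": [0, 0, 0], "rot": [0, 0, 0], "jaw": 2},
    {"linear": [0, 0, 0], "rot": [0, 0, 0], "jaw": 2},
    {"linear": [0, 0, 0], "rot": [0, 0, 0], "jaw": 2},
    {"linear": [0, 0, 0], "rot": [0, 0, 0], "jaw": 2},
    {"linear": [0, 0, 0], "rot": [0, 0, 0], "jaw": 2},
    {"linear": [0, 0, 0], "rot": [0, 0, 0], "jaw": 2},
    {"linear": [0, 0, 0], "rot": [0, 0, 0], "jaw": 2},
    {"linear": [0, 0, 0], "rot": [0, 0, 0], "jaw": 2},
    {"linear": [0, 0, 0], "rot": [0, 0, 0], "jaw": 2},
  ],
)

```text
time_s: 48.92
position: [0.4999, -0.3953, 0.1091]
tool_rot: [2.209, 2.231, -0.0]
contact_force: [7.4, -1.4, -1.8]
opening: 0.0299
finger_force: 61.2
```

Request:
carry_out(
  moves=[
    {"linear": [0, 0, 0], "rot": [0, 0, 0], "jaw": 2},
    {"linear": [0, 0, 0], "rot": [0, 0, 0], "jaw": 2},
    {"linear": [0, 0, 0], "rot": [0, 0, 0], "jaw": 2},
    {"linear": [0, 0, 0], "rot": [0, 0, 0], "jaw": 2},
    {"linear": [0, 0, 0], "rot": [0, 0, 0], "jaw": 2},
    {"linear": [0, 0, 0], "rot": [0, 0, 0], "jaw": 2},
    {"linear": [0, 0, 0], "rot": [0, 0, 0], "jaw": 2},
    {"linear": [0, 0, 0], "rot": [0, 0, 0], "jaw": 2},
    {"linear": [0, 0, 0], "rot": [0, 0, 0], "jaw": 2},
    {"linear": [0, 0, 0], "rot": [0, 0, 0], "jaw": 2},
  ],
)

```text
time_s: 50.18
position: [0.4999, -0.3953, 0.1092]
tool_rot: [2.209, 2.231, -0.0]
contact_force: [6.9, -1.8, -1.1]
opening: 0.0298
finger_force: 61.2
```

Request:
carry_out(
  moves=[
    {"linear": [0, 0, 0], "rot": [0, 0, 0], "jaw": 2},
    {"linear": [0, 0, 0], "rot": [0, 0, 0], "jaw": 2},
    {"linear": [0, 0, 0], "rot": [0, 0, 0], "jaw": 2},
    {"linear": [0, 0, 0], "rot": [0, 0, 0], "jaw": 2},
    {"linear": [0, 0, 0], "rot": [0, 0, 0], "jaw": 2},
    {"linear": [0, 0, 0], "rot": [0, 0, 0], "jaw": 2},
    {"linear": [0, 0, 0], "rot": [0, 0, 0], "jaw": 2},
    {"linear": [0, 0, 0], "rot": [0, 0, 0], "jaw": 2},
    {"linear": [0, 0, 0], "rot": [0, 0, 0], "jaw": 2},
    {"linear": [0, 0, 0], "rot": [0, 0, 0], "jaw": 2},
  ],
)

```text
time_s: 51.42
position: [0.4999, -0.3953, 0.1092]
tool_rot: [2.209, 2.231, 0.0]
contact_force: [6.6, -1.3, -1.9]
opening: 0.0294
finger_force: 61.2
```

Request:
carry_out(
  moves=[
    {"linear": [0, 0, 0], "rot": [0, 0, 0], "jaw": 2},
    {"linear": [0, 0, 0], "rot": [0, 0, 0], "jaw": 2},
    {"linear": [0, 0, 0], "rot": [0, 0, 0], "jaw": 2},
    {"linear": [0, 0, 0], "rot": [0, 0, 0], "jaw": 2},
    {"linear": [0, 0, 0], "rot": [0, 0, 0], "jaw": 2},
    {"linear": [0, 0, 0], "rot": [0, 0, 0], "jaw": 2},
    {"linear": [0, 0, 0], "rot": [0, 0, 0], "jaw": 2},
    {"linear": [0, 0, 0], "rot": [0, 0, 0], "jaw": 2},
    {"linear": [0, 0, 0], "rot": [0, 0, 0], "jaw": 2},
    {"linear": [0, 0, 0], "rot": [0, 0, 0], "jaw": 2},
  ],
)

```text
time_s: 52.68
position: [0.4999, -0.3953, 0.1092]
tool_rot: [2.209, 2.231, 0.0]
contact_force: [6.2, -1.6, -1.5]
opening: 0.0298
finger_force: 61.2
```

Request:
carry_out(
  moves=[
    {"linear": [0, 0, 0], "rot": [0, 0, 0], "jaw": 2},
    {"linear": [0, 0, 0], "rot": [0, 0, 0], "jaw": 2},
    {"linear": [0, 0, 0], "rot": [0, 0, 0], "jaw": 2},
    {"linear": [0, 0, 0], "rot": [0, 0, 0], "jaw": 2},
    {"linear": [0, 0, 0], "rot": [0, 0, 0], "jaw": 2},
    {"linear": [0, 0, 0], "rot": [0, 0, 0], "jaw": 2},
    {"linear": [0, 0, 0], "rot": [0, 0, 0], "jaw": 2},
    {"linear": [0, 0, 0], "rot": [0, 0, 0], "jaw": 2},
    {"linear": [0, 0, 0], "rot": [0, 0, 0], "jaw": 2},
    {"linear": [0, 0, 0], "rot": [0, 0, 0], "jaw": 2},
  ],
)

```text
time_s: 53.92
position: [0.4999, -0.3953, 0.1091]
tool_rot: [2.209, 2.231, -0.0]
contact_force: [6.9, -1.7, -2.2]
opening: 0.0298
finger_force: 61.2
```

Request:
carry_out(
  moves=[
    {"linear": [0, 0, 0], "rot": [0, 0, 0], "jaw": 2},
    {"linear": [0, 0, 0], "rot": [0, 0, 0], "jaw": 2},
    {"linear": [0, 0, 0.4], "rot": [0, 0, 0], "jaw": 2},
    {"linear": [0, 0, 0.4], "rot": [0, 0, 0], "jaw": 2},
    {"linear": [0, 0, 0.4], "rot": [0, 0, 0], "jaw": 2},
    {"linear": [0, 0, 0.4], "rot": [0, 0, 0], "jaw": 2},
    {"linear": [0, 0, 0.2], "rot": [0, 0, 0], "jaw": 2},
    {"linear": [0, 0, 0], "rot": [0, 0, 0], "jaw": 2},
    {"linear": [0, 0, 0], "rot": [0, 0, 0], "jaw": 2},
  ],
)

```text
time_s: 55.05
position: [0.4999, -0.3953, 0.0911]
tool_rot: [2.209, 2.231, -0.0]
contact_force: [5.8, -1.9, -0.1]
opening: 0.0296
finger_force: 61.6
```

Request:
carry_out(
  moves=[
    {"linear": [0, 0, 0.15], "rot": [0, 0, 0], "jaw": 2},
    {"linear": [0, 0, 0.05], "rot": [0, 0, 0], "jaw": 2},
    {"linear": [0, 0, 0], "rot": [0, 0, 0], "jaw": 2},
  ],
)

```text
time_s: 55.42
position: [0.4999, -0.3953, 0.091]
tool_rot: [2.209, 2.231, -0.001]
contact_force: [2.3, 1.0, 13.4]
opening: 0.0297
finger_force: 62.7
```

Request:
carry_out(
  moves=[
    {"linear": [0, 0, 0], "rot": [0, 0, 0], "jaw": 4},
    {"linear": [0, 0, 0], "rot": [0, 0, 0], "jaw": 5.5},
    {"linear": [0, 0, 0], "rot": [0, 0, 0], "jaw": 5.5},
    {"linear": [0, 0, -2], "rot": [0, 0, 0], "jaw": 5.5},
    {"linear": [0, 0, -4], "rot": [0, 0, 0], "jaw": 5.5},
    {"linear": [0, 0, -5], "rot": [0, 0, 0], "jaw": 5.5},
    {"linear": [0, 0, -4], "rot": [0, 0, 0], "jaw": 5.5},
    {"linear": [0, 0, 0], "rot": [0, 0, 0], "jaw": 5.5},
  ],
)

```text
time_s: 56.42
position: [0.5015, -0.3962, 0.2451]
tool_rot: [2.204, 2.226, -0.0]
contact_force: [-0.1, 1.2, -0.1]
opening: 0.0552
finger_force: 0.0
```

```bash
python3 - <<'E'
from h import *
print(telemetry.sense()["position"])
e=snap("scene");cv2.imwrite("pics/s9.png",e["img"])
E
```

```text
[ 0.50153884 -0.39617877  0.245075  ]
```

View pics/s9.png

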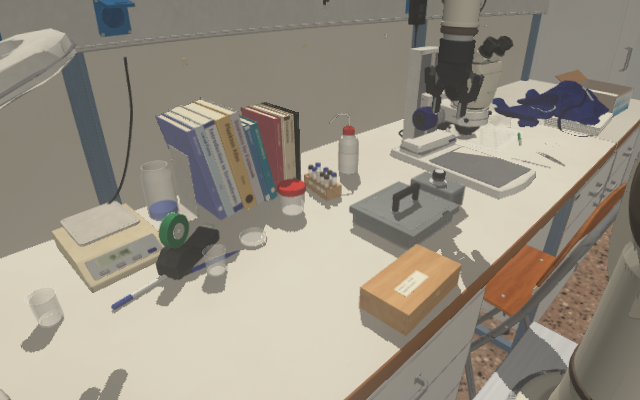

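The knob is in at (438,176), the lid is home at (405,212), no reachable forceps are left on the worktop, and the other things are where they were. Handing in.

```bash
python3 -c "
from cell import bot
print(bot.job_done())"
```

```text
the job is handed in; nothing more can be done
None
```

The job is handed in, with no verdict returned: both forceps within reach are shut in the steriliser, the lid is fully home, and the lamp was on for about 12 s before I pushed the knob back in; I left two thin forceps-like objects at the far right, beyond reach, as scenery.

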